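# Empty the indexing magazine of sanding drums

## Task

The sanding drums in the rotary magazine have to go for new sleeves. For each drum: pull the index plunger up and give it a quarter turn so that it stays out, turn the carousel by its centre knob until the drum stands in the window of the guard, turn the plunger back so that it drops into the next slot and locks, and only then pull the drum sideways out of its spring clip through the window and stand it in a free compartment of the metal tray. Finish with all drums standing upright in the tray and the magazine locked, and leave the other things on the bench where they are.

Things in the scene. Friction and masses are not known exactly. Their poses are not given: they have to be found in the camera images.
- magazine: rotary drum magazine, fixed on the bench: round grey base 244 mm across, 12 mm thick; steel guard band (radius 107 mm, height 32 to 62 mm) open only at a window 72 degrees wide, the one way out for drums. Origin: centre of the underside, on the carousel's axis; z up; the window looks along -x. A drum pulled 65 mm outward is clear of the index plate (radius 118 mm, top at 28 mm).
- carousel (a joint): carousel angle (rad), counter-clockwise from above, 0 at the start, +-7 at most; stays where left, 0.12 N m to turn. Four clips 90 degrees apart, 78 mm from the axis: at 0 an empty one is in the window (-x of the magazine), the others at the magazine's -y (right), +x (back), +y (left). The plunger locks it at multiples of pi/2 with 0.015 rad of play.
- knob (a point): centre knob of the carousel, black, fluted, 44 mm across, height 84 to 118 mm above the bench, turning with the carousel; this point is on its axis at 102 mm height. Pinch it from above and turn.
- handle (a point): T-handle of the index plunger, at the front left of the magazine beside the window, 112 mm from the axis: black bar 54 x 13 x 20 mm; this point is the bar's centre, 99 mm above the bench when locked; its x runs along the bar (radial when locked), z up. Below it is a steel collar, 28 mm across, its top at 72 mm.
- plunger_lift (a joint): lift of the plunger (m): 0 home in a slot of the index plate (locked), at most 0.017; spring 8 N at 0, 14 N at 0.017. Turns only when lifted above 0.011; turned away from 0 it rests on the collar at 0.011, clear of the plate. Turned back over solid plate it rides at 0.0075 and drops to 0 once a slot is under it (within about 1.5 mm).
- plunger_turn (a joint): turn of the T-handle about its upright axis (rad), positive counter-clockwise from above: 0 locked position (stop), pi/2 held out (stop). Friction is slight. The key drops back into the collar within about 0.14 rad of 0.
- drum1: sanding drum, round, 91 mm tall, 0.22 kg, upright in the right clip at the start (may be absent). Origin: centre of its foot, z along it. Brown abrasive sleeve 40 mm across up to 33.5 mm; groove 22 mm across at 34 to 51 mm, held by two spring jaws (11 mm tall, up to 48 mm); aluminium head 30 mm across at 51 to 91 mm, to grip. Its clip lets go at about 10 N of outward pull.
- drum2: sanding drum, round, 91 mm tall, 0.22 kg, upright in the back clip at the start (may be absent). Origin: centre of its foot, z along it. Brown abrasive sleeve 40 mm across up to 33.5 mm; groove 22 mm across at 34 to 51 mm, held by two spring jaws (11 mm tall, up to 48 mm); aluminium head 30 mm across at 51 to 91 mm, to grip. Its clip lets go at about 10 N of outward pull.
- drum3: sanding drum, round, 91 mm tall, 0.22 kg, upright in the left clip at the start (may be absent). Origin: centre of its foot, z along it. Brown abrasive sleeve 40 mm across up to 33.5 mm; groove 22 mm across at 34 to 51 mm, held by two spring jaws (11 mm tall, up to 48 mm); aluminium head 30 mm across at 51 to 91 mm, to grip. Its clip lets go at about 10 N of outward pull.
- tray: loose open steel tray, 60 x 172 mm outside (x by y), 32 mm tall, 0.6 kg, walls and floor 4 mm; two cross walls divide it into three compartments, each 52 mm square inside, centred at y = -56, 0 and +56 mm. Origin: centre of its underside, long side along its y. It lies on the bench in front of the magazine.
- tape_measure: yellow tape measure, 37 x 80 x 62 mm, bystander standing on the plywood sheet in front of the sander; origin centre of underside
- tape_1: roll of masking tape, 100 mm across, 25 mm tall, bystander on the bench at the front right; origin centre of underside

How it is judged:
By the outcome, as a careful person would: the job done as asked, in the order asked, and still so for the second after the job is handed in, with the robot touching nothing.
Of drum1, drum2, drum3 only 2 to 3 are there at a start; the rules pass over those that are not, and their reading is None.
At some moment in a run one of tray may be knocked a few centimetres aside while the robot is not near it.
It also fails if it takes over 210 s, if anything falls off the work surface, if the arm or the gripper's body presses on something with over 40 N, if the wrist force passes 120 N, or if a joint passes its speed limit or range.

## Robot

A 7-joint arm with a two-finger parallel gripper is mounted at the origin on a cart in front of the work surface, level with it; the furniture and walls round the work are solid. World frame = base frame: x ahead of the robot, y to its left, z up, the work surface at z = 0. Lengths are in m, angles in rad, forces in N, time in s.
With the tool pointing down it reaches from about 0.4 to 0.85 m from the base axis. Payload 10.4 kg.
Tool frame: the origin (TCP) lies midway between the tips of the shut fingers; the grasp point (between the pads) lies 19 mm behind it; z points along the fingers, y is the line along which they close (so a half turn about z gives the same grasp; the last joint's range is limited). The gripper opens to 87 mm and grips with 3 to 60 N. Pads are 19 mm wide; open, the fingers measure 117 mm over their backs; the gripper's body (75 mm by 190 mm) begins 51 mm behind the grasp point.
Start: joints at [-1.16, 0.332, -0.065, 1.46, 0.022, 1.35, -0.088], TCP at [0.263, 0.567, 0.223] pointing down, gripper open.
Joint ranges: [-2.6, 2.6], [-0.5, 2.12], [-1.47, 1.34], [0.16, 2.42], [-1.27, 4.41], [0.06, 2.06], [-2.6, 2.6]. Speed limits (rad/s): [2.22, 2.22, 2.79, 2.79, 3.14, 3.14, 3.14].

## Interface

Orientations are given as a unit quaternion [x, y, z, w].
In Python, from bench import sensors, eyes, order gives the robot as it stands.
- The arm moves only by the tool arm_command, never from a script. Its argument "steps" is a list of rows, each an object with "rot": the turn, a rotation vector about the world's x, y, z in degrees, a list of three; "slide": the shift along the world's x, y, z in m, a list of three; "grip": the opening, from 0 (shut) to 1 (fully open). A call has exactly 8 rows; each row shifts and turns the commanded pose from where the row before left it; what a row does not reach is not made up. A row lasts 1/8 s, in which the tool goes at most 62.5 mm and 10.7 degrees, less where a joint would pass 70% of its speed; a pose out of reach is approached as far as the arm can. A call with a gripper value outside its range is refused whole. The fingers move at their own pace and stop on an object; "newtons" is the grip in N (left out, the last holds). Time passes only in rows, so rows that do not move let the fingers close, or fill a call up. It gives the time, the measured TCP pose, the force, the opening and the grip force at its end, in the units of the state.
- sensors.read_state(): the state, without advancing time (a new reading comes with each control period).
- eyes.camera(name): name is "scene" or "top"; returns a dict with "pixels" (400x640x3 uint8, red, green, blue), "intrinsics" (3x3 intrinsics, pixels), "pose" (4x4, takes a point from camera to world coordinates). Camera axes: x right, y down, z forward; pixel columns grow to the right and rows downward; lengths in m; the calibration is good to about 2 mm. A picture is of the moment at which its call begins. There is no depth.
- order.close_job(): hands the job in; it is judged then, once.
Trained networks look in a picture, given as the dict that the camera call returned (one of the last four; its "shot" number tells which), for a name from the list of things; names that differ only in an ending like _2 or _b are one class to them, and where a whole thing is asked for, a point or a joint stands for the part that bears it (a point fixed in the world has none). Each returns a list of dicts, best first, with "conf" (0 to 1); they miss things now and then, are a little off and sometimes report something else, mostly with a low value. They report only what shows in the picture. A call takes as long as a camera call.
- eyes.look_for(name, picture): "bbox" ([left, top, right, bottom] in pixels, round what is visible of it).
The state is a dict: "time": time; "joint_positions": joint angles; "joint_vel": joint speeds; "joint_torque": joint torques, N m; "ee_pos": TCP position; "eef_rot": TCP orientation; "ft_force": force on the tool from outside, world axes, zero at the start; "torque": the same for the moment, N m; "width": finger opening in m; "grip_force": force on a finger pad.
Only numpy, scipy, OpenCV 4.12 (cv2) and the standard library are available. Lean on these libraries where they do the work, as an engineer would, in place of code of your own. Each camera call takes 0.05 s, during which the arm holds its last target. There are 200 camera calls.

## Working session

There is one attempt and no reset: what is moved stays moved. The work goes in short steps, Python scripts to look and compute and a tool call to move; the robot and the scene stay as the last step left them, time stands still between calls to the robot, and variables do not carry over. Pictures are saved under pics/ and viewed, at most 14 in all, crops included, and the job is handed in when it is done.

Besides the shell and the picture viewer there is one more tool, called as name(argument=value, ...), one argument or row to a line, values as JSON. arm_command: Moves the arm, as the interface text tells. Its arguments: {"type":"object","properties":{"steps":{"type":"array","items":{"type":"object","properties":{"rot":{"type":"array","items":{"type":"number"}},"slide":{"type":"array","items":{"type":"number"}},"grip":{"type":"number"}}}},"newtons":{"type":"number"}},"required":["steps"]}

```bash
mkdir -p pics; ls
cat > h.py <<'E'
import numpy as np, cv2
from bench import sensors, eyes, order
def ray(p,u,v):
    K=np.array(p["intrinsics"]);T=np.array(p["pose"])
    d=T[:3,:3]@np.linalg.solve(K,[u,v,1.]);return T[:3,3],d
def atz(p,u,v,z):
    o,d=ray(p,u,v);return (o+d*(z-o[2])/d[2]).round(4)
def proj(p,X):
    K=np.array(p["intrinsics"]);T=np.array(p["pose"])
    c=T[:3,:3].T@(np.array(X)-T[:3,3]);c=K@c;return c[:2]/c[2]
def save(p,n,box=None,s=1):
    im=p["pixels"][:,:,::-1]
    if box: im=im[box[1]:box[3],box[0]:box[2]]
    cv2.imwrite("pics/"+n,cv2.resize(im,None,fx=s,fy=s,interpolation=cv2.INTER_CUBIC))
E
python3 - <<'E'
from h import *
for c in("top","scene"):
    p=eyes.camera(c);save(p,c+"0.png");print(c,np.array(p["pose"]).round(3).tolist(),np.array(p["intrinsics"]).round(1).tolist())
    for n in("magazine","knob","handle","drum1","tray","tape_measure","tape_1"):
        print(n,[(np.round(d["bbox"]).tolist(),round(d["conf"],2)) for d in eyes.look_for(n,p)][:4])
s=sensors.read_state();print(s["time"],s["ee_pos"],s["eef_rot"],s["width"])
E
```

```text
pics
top [[0.006, -0.988, 0.155, 0.408], [-1.0, -0.009, -0.019, 0.06], [0.02, -0.155, -0.988, 0.964], [0.0, 0.0, 0.0, 1.0]] [[397.7, 0.0, 316.5], [0.0, 397.7, 197.5], [0.0, 0.0, 1.0]]
magazine [([163.0, 115.0, 270.0, 222.0], 0.89), ([227.0, 229.0, 304.0, 283.0], 0.53)]
knob [([177.0, 124.0, 268.0, 211.0], 0.64)]
handle [([174.0, 120.0, 268.0, 210.0], 0.73), ([188.0, 192.0, 208.0, 218.0], 0.67)]
drum1 [([236.0, 128.0, 250.0, 155.0], 0.71), ([183.0, 119.0, 207.0, 143.0], 0.6), ([173.0, 167.0, 200.0, 192.0], 0.6)]
tray [([228.0, 230.0, 302.0, 285.0], 0.71), ([192.0, 190.0, 208.0, 216.0], 0.46)]
tape_measure [([228.0, 227.0, 304.0, 286.0], 0.73), ([238.0, 131.0, 253.0, 153.0], 0.6), ([422.0, 184.0, 457.0, 216.0], 0.59)]
tape_1 [([387.0, 243.0, 426.0, 284.0], 0.98)]
scene [[0.777, -0.434, 0.456, 0.118], [-0.63, -0.518, 0.579, -0.496], [-0.015, -0.737, -0.676, 0.725], [0.0, 0.0, 0.0, 1.0]] [[403.6, 0.0, 323.3], [0.0, 403.6, 212.6], [0.0, 0.0, 1.0]]
magazine [([244.0, 143.0, 337.0, 211.0], 0.9)]
knob [([258.0, 144.0, 332.0, 204.0], 0.68)]
handle [([247.0, 160.0, 267.0, 176.0], 0.76), ([260.0, 142.0, 277.0, 172.0], 0.58)]
drum1 [([260.0, 141.0, 278.0, 174.0], 0.7), ([298.0, 129.0, 312.0, 162.0], 0.55)]
tray [([214.0, 216.0, 290.0, 253.0], 0.85), ([298.0, 129.0, 310.0, 159.0], 0.46)]
tape_measure [([391.0, 283.0, 434.0, 320.0], 0.75)]
tape_1 [([313.0, 303.0, 363.0, 352.0], 0.94)]
0.8 [0.26268973 0.56713736 0.22258458] [ 2.15208044e-01  9.76568223e-01  5.52441162e-05 -1.01040213e-05] 0.0873977779115793
```

View pics/top0.png

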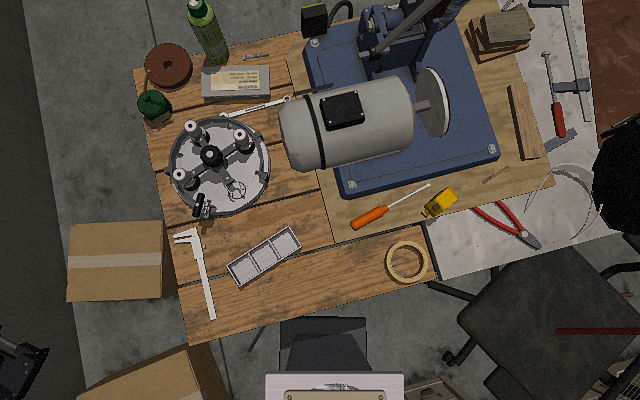

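View pics/scene0.png

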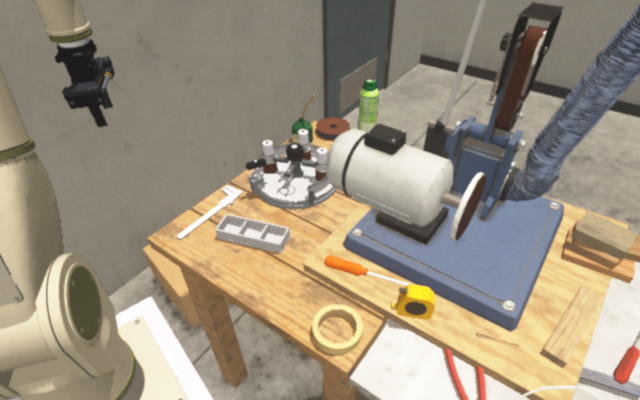

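The top view shows three drums (heads near (193,128), (241,134), (180,175)), the knob near (212,155), the T-handle near (202,205), the empty clip in the window near (237,190) and the tray near (264,256). I'll zoom in for accurate pixels.

Run:
```python
from h import *
p=eyes.camera("top");save(p,"t1.png",(155,105,315,295),3.1)
q=eyes.camera("scene");save(q,"s1.png",(200,120,350,260),4)
# tray fit by bright area
print(atz(p,212,155,.118),atz(p,264.5,256,.032), atz(p,217,166,.012),atz(p,202,205,.109))
```

```text
[0.6319 0.2724 0.118 ] [0.4157 0.1622 0.032 ] [0.6325 0.2856 0.012 ] [0.5231 0.291  0.109 ]
```

View pics/t1.png

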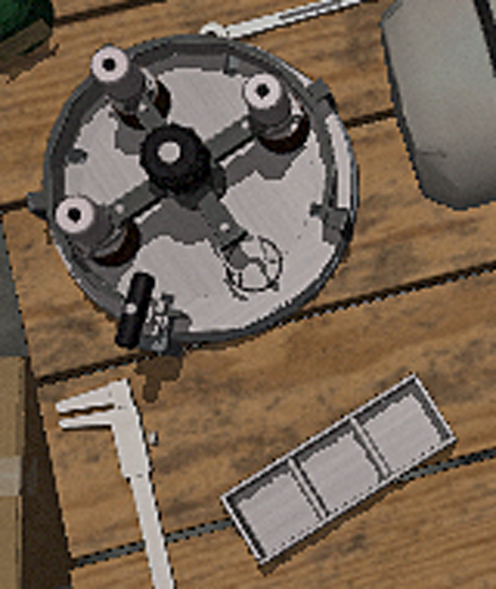

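View pics/s1.png

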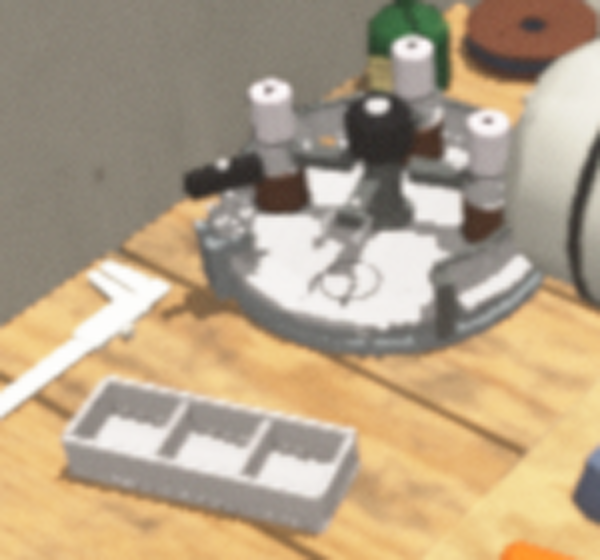

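Run:
```python
from h import *
p=eyes.camera("top");q=eyes.camera("scene")
def tri(a,b):
    o1,d1=ray(p,*a);o2,d2=ray(q,*b)
    s=np.linalg.lstsq(np.c_[d1,-d2],o2-o1,rcond=None)[0]
    A,B=o1+s[0]*d1,o2+s[1]*d2;return ((A+B)/2).round(4),np.linalg.norm(A-B).round(4)
f=lambda x,y:(155+x/3.1,105+y/3.1)
g=lambda x,y:(200+x/4,120+y/4)
for n,a,b in[("L",(110,65),(412,45)),("R",(265,92),(488,123)),("F",(75,215),(272,88)),("knob",(170,152),(377,104)),("handle",(136,310),(223,173))]:
    print(n,tri(f(*a),g(*b)), atz(p,*f(*a),.119))
for c in[(143,275),(127,345)]:print("bar",atz(p,*f(*c),.109))
for c in[(414,376),(455,437),(262,568),(222,497)]:print("tray",atz(p,*f(*c),.032))
for c in[(70,435),(105,380),(357,430),(320,530)]:print("tray s",atz(q,*g(*c),.032))
# base outline
for c in[(44,190),(357,190),(200,35),(200,355)]:print("base",atz(p,*f(*c),.02))
```

```text
L (array([0.6948, 0.3206, 0.1243]), np.float64(0.0002)) [0.6968 0.3222 0.119 ]
R (array([0.6766, 0.2117, 0.1223]), np.float64(0.0012)) [0.6782 0.212  0.119 ]
F (array([0.5874, 0.3383, 0.1245]), np.float64(0.0015)) [0.5879 0.3405 0.119 ]
knob (array([0.632 , 0.2758, 0.1241]), np.float64(0.0008)) [0.6337 0.2769 0.119 ]
handle (array([0.5228, 0.2992, 0.1051]), np.float64(0.0018)) [0.5217 0.2949 0.119 ]
bar [0.5477 0.2941 0.109 ]
bar [0.4985 0.3026 0.109 ]
tray [0.4849 0.1078 0.032 ]
tray [0.4393 0.0763 0.032 ]
tray [0.3427 0.2171 0.032 ]
tray [0.394  0.2485 0.032 ]
tray s [0.3511 0.2194 0.032 ]
tray s [0.392  0.2497 0.032 ]
tray s [0.4887 0.1099 0.032 ]
tray s [0.4247 0.0568 0.032 ]
base [0.6287 0.3985 0.02  ]
base [0.6312 0.1553 0.02  ]
base [0.7564 0.283  0.02  ]
base [0.5008 0.272  0.02  ]
```

arm_command(
  steps=[
    {"slide": [0.01625,-0.017,0],"rot": [0,0,-10.3],"grip": 0.6},
    {"slide": [0.01625,-0.017,0],"rot": [0,0,-10.3],"grip": 0.6},
    {"slide": [0.01625,-0.017,0],"rot": [0,0,-10.3],"grip": 0.6},
    {"slide": [0.01625,-0.017,0],"rot": [0,0,-10.3],"grip": 0.6},
    {"slide": [0.01625,-0.017,0],"rot": [0,0,-10.3],"grip": 0.6},
    {"slide": [0.01625,-0.017,0],"rot": [0,0,-10.3],"grip": 0.6},
    {"slide": [0.01625,-0.017,0],"rot": [0,0,-10.3],"grip": 0.6},
    {"slide": [0.01625,-0.017,0],"rot": [0,0,-10.3],"grip": 0.6},
  ],
  newtons=40,
)

```text
time: 2.0
ee_pos: [0.3932, 0.4306, 0.2227]
eef_rot: [0.807, 0.591, 0.0, -0.0]
ft_force: [-0.2, 0.1, 0.0]
width: 0.0523
grip_force: 0.0
```

arm_command(
  steps=[
    {"slide": [0.01625,-0.017,0],"rot": [0,0,-10.3],"grip": 0.6},
    {"slide": [0.01625,-0.017,0],"rot": [0,0,-10.3],"grip": 0.6},
    {"slide": [0.01625,-0.017,0],"rot": [0,0,-10.3],"grip": 0.6},
    {"slide": [0.01625,-0.017,0],"rot": [0,0,-10.3],"grip": 0.6},
    {"slide": [0.01625,-0.017,0],"rot": [0,0,-10.3],"grip": 0.6},
    {"slide": [0.01625,-0.017,0],"rot": [0,0,-10.3],"grip": 0.6},
    {"slide": [0.01625,-0.017,0],"rot": [0,0,-10.3],"grip": 0.6},
    {"slide": [0.01625,-0.017,0],"rot": [0,0,-10.3],"grip": 0.6},
  ],
)

```text
time: 3.0
ee_pos: [0.5231, 0.2946, 0.2227]
eef_rot: [0.996, -0.087, 0.0, -0.0]
ft_force: [0.2, -0.3, -0.3]
width: 0.0526
grip_force: 0.0
```

```bash
cat >> h.py <<'E'
from scipy.spatial.transform import Rotation as R
def st():
    s=sensors.read_state();y=R.from_quat(s["eef_rot"]).as_matrix()
    print("t",round(s["time"],2),"p",np.round(s["ee_pos"],4),"yang",np.degrees(np.arctan2(y[1,1],y[0,1])).round(2),"tilt",y[:2,2].round(4),"F",np.round(s["ft_force"],1),"M",np.round(s["torque"],2),"w",round(s["width"],4),"g",np.round(s["grip_force"],1),"q",np.round(s["joint_positions"],2))
E
python3 -c "from h import *;st()"
```

```text
t 3.0 p [0.5231 0.2946 0.2227] yang -99.98 tilt [0.     0.0001] F [ 0.2 -0.3 -0.3] M [-0.02  0.2   0.01] w 0.0526 g 0.0 q [-0.98  0.29  0.48  1.55 -0.14  1.33 -2.23]
```

arm_command(
  steps=[
    {"slide": [0,0,-0.03],"grip": 0.6},
    {"slide": [0,0,-0.03],"grip": 0.6},
    {"slide": [0,0,-0.03],"grip": 0.6},
    {"slide": [0,0,-0.03],"grip": 0.6},
    {"slide": [0,0,-0.0205],"grip": 0.6},
    {"grip": 0.6},
    {"grip": 0.0},
    {"grip": 0.0},
  ],
)

```text
schema error: expected keys rot, slide, grip
```

arm_command(
  steps=[
    {"grip": 0.0},
    {"grip": 0.0},
    {"grip": 0.0},
    {"grip": 0.0},
    {"grip": 0.0},
    {"grip": 0.0},
    {"grip": 0.0},
    {"grip": 0.0},
  ],
)

```text
schema error: expected keys rot, slide, grip
```

```bash
python3 -c "
from h import *;st()
p=eyes.camera('scene');save(p,'s2.png',(200,90,350,240),4)"
```

```text
t 3.0 p [0.5231 0.2946 0.2227] yang -99.98 tilt [0.     0.0001] F [ 0.2 -0.3 -0.3] M [-0.02  0.2   0.01] w 0.0526 g 0.0 q [-0.98  0.29  0.48  1.55 -0.14  1.33 -2.23]
```

View pics/s2.png

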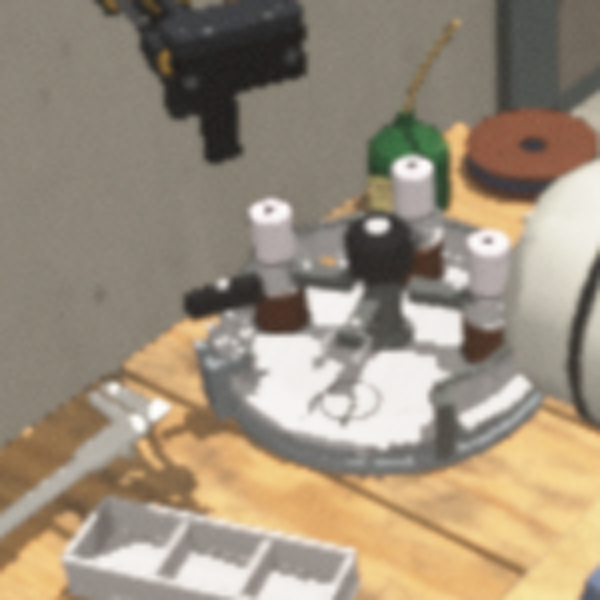

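The gripper is above the handle (image (225,280) in the crop), still high; all rows need all the keys. Repeating the descent.

arm_command(
  steps=[
    {"slide": [0,0,-0.03],"rot": [0,0,0],"grip": 0.6},
    {"slide": [0,0,-0.03],"rot": [0,0,0],"grip": 0.6},
    {"slide": [0,0,-0.03],"rot": [0,0,0],"grip": 0.6},
    {"slide": [0,0,-0.03],"rot": [0,0,0],"grip": 0.6},
    {"slide": [0,0,-0.0205],"rot": [0,0,0],"grip": 0.6},
    {"slide": [0,0,0],"rot": [0,0,0],"grip": 0.0},
    {"slide": [0,0,0],"rot": [0,0,0],"grip": 0.0},
    {"slide": [0,0,0],"rot": [0,0,0],"grip": 0.0},
  ],
)

```text
time: 4.05
ee_pos: [0.5232, 0.2956, 0.0833]
eef_rot: [0.996, -0.084, 0.001, -0.001]
ft_force: [0.5, 0.3, -0.3]
width: 0.03
grip_force: 0.0
```

```bash
python3 -c "
from h import *;st()"
```

```text
t 4.05 p [0.5232 0.2956 0.0833] yang -99.64 tilt [0.0014 0.0011] F [ 0.5  0.3 -0.3] M [-0.05  0.18 -0.02] w 0.03 g 0.0 q [-0.95  0.41  0.45  1.71 -0.2   1.06 -2.18]
```

arm_command(
  steps=[
    {"slide": [0,0,0],"rot": [0,0,0],"grip": 0.0},
    {"slide": [0,0,0],"rot": [0,0,0],"grip": 0.0},
    {"slide": [0,0,0],"rot": [0,0,0],"grip": 0.0},
    {"slide": [0,0,0],"rot": [0,0,0],"grip": 0.0},
    {"slide": [0,0,0],"rot": [0,0,0],"grip": 0.0},
    {"slide": [0,0,0.005],"rot": [0,0,0],"grip": 0.0},
    {"slide": [0,0,0.005],"rot": [0,0,0],"grip": 0.0},
    {"slide": [0,0,0.0045],"rot": [0,0,0],"grip": 0.0},
  ],
)

```text
time: 5.05
ee_pos: [0.5234, 0.3013, 0.0976]
eef_rot: [0.997, -0.082, 0.002, -0.004]
ft_force: [9.0, 20.2, -13.8]
width: 0.0126
grip_force: 40.0
```

```bash
python3 -c "
from h import *;st()"
```

```text
t 5.05 p [0.5234 0.3013 0.0976] yang -99.41 tilt [0.0046 0.0078] F [  9.   20.2 -13.8] M [ 4.29 -1.85 -0.03] w 0.0126 g 40.0 q [-0.96  0.4   0.45  1.7  -0.2   1.08 -2.18]
```

arm_command(
  steps=[
    {"slide": [0.001,0.003,0],"rot": [0,0,0],"grip": 0.0},
    {"slide": [0.001,0.003,0],"rot": [0,0,0],"grip": 0.0},
    {"slide": [0,0,0],"rot": [0,0,6],"grip": 0.0},
    {"slide": [0,0,0],"rot": [0,0,6],"grip": 0.0},
    {"slide": [0,0,0],"rot": [0,0,8],"grip": 0.0},
    {"slide": [0,0,0],"rot": [0,0,8],"grip": 0.0},
    {"slide": [0,0,0],"rot": [0,0,0],"grip": 0.0},
    {"slide": [0,0,0],"rot": [0,0,0],"grip": 0.0},
  ],
)

```text
time: 6.05
ee_pos: [0.5241, 0.3024, 0.0957]
eef_rot: [0.987, 0.16, -0.0, -0.0]
ft_force: [3.0, 6.7, -13.0]
width: 0.0129
grip_force: 40.0
```

```bash
python3 -c "
from h import *;st()"
```

```text
t 6.05 p [0.5241 0.3024 0.0957] yang -71.57 tilt [-0.0004  0.0008] F [  3.    6.7 -13. ] M [ 1.15 -0.72 -0.02] w 0.0129 g 40.0 q [-0.89  0.4   0.36  1.68 -0.16  1.09 -1.73]
```

arm_command(
  steps=[
    {"slide": [0,0.001,0],"rot": [0,0,9],"grip": 0.0},
    {"slide": [0,0.001,0],"rot": [0,0,9],"grip": 0.0},
    {"slide": [0,0,0],"rot": [0,0,9],"grip": 0.0},
    {"slide": [0,0,0],"rot": [0,0,9],"grip": 0.0},
    {"slide": [0,0,0],"rot": [0,0,9],"grip": 0.0},
    {"slide": [0,0,0],"rot": [0,0,9],"grip": 0.0},
    {"slide": [0,0,0],"rot": [0,0,7],"grip": 0.0},
    {"slide": [0,0,0],"rot": [0,0,0],"grip": 0.0},
  ],
)

```text
time: 7.05
ee_pos: [0.5242, 0.3028, 0.0955]
eef_rot: [0.77, 0.638, -0.001, -0.0]
ft_force: [1.8, 2.3, -12.7]
width: 0.0127
grip_force: 40.0
```

```bash
python3 -c "
from h import *;st()"
```

```text
t 7.05 p [0.5242 0.3028 0.0955] yang -10.74 tilt [-0.0011 -0.0006] F [  1.8   2.3 -12.7] M [ 0.45 -0.56 -0.56] w 0.0127 g 40.0 q [-0.74  0.39  0.18  1.67 -0.08  1.09 -0.73]
```

arm_command(
  steps=[
    {"slide": [0,0,-0.003],"rot": [0,0,1],"grip": 0.0},
    {"slide": [0,0,-0.003],"rot": [0,0,0],"grip": 0.0},
    {"slide": [0,0,0],"rot": [0,0,0],"grip": 0.6},
    {"slide": [0,0,0],"rot": [0,0,0],"grip": 0.6},
    {"slide": [0,0,0],"rot": [0,0,0],"grip": 0.6},
    {"slide": [0,0,0.025],"rot": [0,0,0],"grip": 0.8},
    {"slide": [0,0,0.025],"rot": [0,0,0],"grip": 0.8},
    {"slide": [0.02,-0.004,0.025],"rot": [0,0,0],"grip": 0.8},
  ],
)

```text
time: 8.05
ee_pos: [0.544, 0.3, 0.1665]
eef_rot: [0.764, 0.646, 0.0, -0.0]
ft_force: [-0.0, -0.2, -0.1]
width: 0.0644
grip_force: 0.0
```

arm_command(
  steps=[
    {"slide": [0.03,-0.006,0],"rot": [0,0,0],"grip": 0.8},
    {"slide": [0.03,-0.006,0],"rot": [0,0,0],"grip": 0.8},
    {"slide": [0.03,-0.007,0],"rot": [0,0,0],"grip": 0.8},
    {"slide": [0,0,-0.025],"rot": [0,0,0],"grip": 0.8},
    {"slide": [0,0,-0.025],"rot": [0,0,0],"grip": 0.8},
    {"slide": [0,0,-0.025],"rot": [0,0,0],"grip": 0.8},
    {"slide": [0,0,0],"rot": [0,0,0],"grip": 0.3},
    {"slide": [0,0,0],"rot": [0,0,0],"grip": 0.3},
  ],
)

```text
time: 9.05
ee_pos: [0.6352, 0.2804, 0.0917]
eef_rot: [0.764, 0.645, 0.001, 0.0]
ft_force: [-0.5, 0.6, 0.4]
width: 0.0567
grip_force: 0.0
```

```bash
python3 -c "
from h import *;st()"
```

```text
t 9.05 p [0.6352 0.2804 0.0917] yang -9.66 tilt [0.0012 0.0004] F [-0.5  0.6  0.4] M [-0.03  0.02  0.04] w 0.0567 g 0.0 q [-0.62  0.57  0.2   1.42 -0.12  1.16 -0.57]
```

arm_command(
  steps=[
    {"slide": [0,0,-0.005],"rot": [0,0,0],"grip": 0.3},
    {"slide": [0,0,0],"rot": [0,0,0],"grip": 0.3},
    {"slide": [0,0,0],"rot": [0,0,0],"grip": 0.3},
    {"slide": [0,0,0],"rot": [0,0,0],"grip": 0.3},
    {"slide": [0,0,0],"rot": [0,0,0],"grip": 0.3},
    {"slide": [0,0,0],"rot": [0,0,0],"grip": 0.3},
    {"slide": [0,0,0],"rot": [0,0,0],"grip": 0.3},
    {"slide": [0,0,0],"rot": [0,0,0],"grip": 0.3},
  ],
)

```text
time: 10.05
ee_pos: [0.6341, 0.2807, 0.0861]
eef_rot: [0.764, 0.645, -0.0, -0.0]
ft_force: [-6.3, -0.1, 5.4]
width: 0.0429
grip_force: 40.0
```

```bash
python3 -c "
from h import *;st()"
```

```text
t 10.05 p [0.6341 0.2807 0.0861] yang -9.62 tilt [-0.0007  0.0007] F [-6.3 -0.1  5.4] M [ 0.    1.47 -0.06] w 0.0429 g 40.0 q [-0.62  0.58  0.2   1.42 -0.12  1.15 -0.57]
```

arm_command(
  steps=[
    {"slide": [-0.001,0,0],"rot": [0,0,5],"grip": 0.3},
    {"slide": [0,0,0],"rot": [0,0,8],"grip": 0.3},
    {"slide": [0,0,0],"rot": [0,0,8],"grip": 0.3},
    {"slide": [0,0,0],"rot": [0,0,8],"grip": 0.3},
    {"slide": [0,0,0],"rot": [0,0,8],"grip": 0.3},
    {"slide": [0,0,0],"rot": [0,0,8],"grip": 0.3},
    {"slide": [0,0,0],"rot": [0,0,0],"grip": 0.3},
    {"slide": [0,0,0],"rot": [0,0,0],"grip": 0.3},
  ],
)

```text
time: 11.05
ee_pos: [0.6328, 0.2805, 0.0861]
eef_rot: [0.459, 0.889, -0.0, -0.001]
ft_force: [-8.0, 0.4, 5.9]
width: 0.0435
grip_force: 40.0
```

```bash
python3 -c "
from h import *;st()"
```

```text
t 11.05 p [0.6328 0.2805 0.0861] yang 35.38 tilt [-0.0014  0.0003] F [-8.   0.4  5.9] M [-0.23  1.74  0.13] w 0.0435 g 40.0 q [-0.52  0.57  0.05  1.42 -0.03  1.16  0.15]
```

arm_command(
  steps=[
    {"slide": [-0.001,0,0],"rot": [0,0,8],"grip": 0.3},
    {"slide": [-0.001,0,0],"rot": [0,0,8],"grip": 0.3},
    {"slide": [0,0,0],"rot": [0,0,8],"grip": 0.3},
    {"slide": [0,0,0],"rot": [0,0,8],"grip": 0.3},
    {"slide": [0,0,0],"rot": [0,0,8],"grip": 0.3},
    {"slide": [0,0,0],"rot": [0,0,5],"grip": 0.3},
    {"slide": [0,0,0],"rot": [0,0,0],"grip": 0.3},
    {"slide": [0,0,0],"rot": [0,0,0],"grip": 0.3},
  ],
)

```text
time: 12.05
ee_pos: [0.6321, 0.2794, 0.0861]
eef_rot: [0.086, 0.996, -0.0, 0.0]
ft_force: [-2.4, -2.9, 4.7]
width: 0.043
grip_force: 40.0
```

```bash
python3 -c "
from h import *;st()"
```

```text
t 12.05 p [0.6321 0.2794 0.0861] yang 80.18 tilt [ 0.0006 -0.0006] F [-2.4 -2.9  4.7] M [-0.88  0.68  0.14] w 0.043 g 40.0 q [-0.41  0.57 -0.1   1.41  0.06  1.16  0.88]
```

arm_command(
  steps=[
    {"slide": [0,0,0],"rot": [0,0,0],"grip": 0.8},
    {"slide": [0,0,0],"rot": [0,0,0],"grip": 0.8},
    {"slide": [0,0,0],"rot": [0,0,0],"grip": 0.8},
    {"slide": [0,0,0.03],"rot": [0,0,0],"grip": 0.8},
    {"slide": [0,0,0.03],"rot": [0,0,-5.5],"grip": 0.7},
    {"slide": [-0.012,0.0035,0.02],"rot": [0,0,-10],"grip": 0.6},
    {"slide": [-0.016,0.003,0],"rot": [0,0,-10],"grip": 0.6},
    {"slide": [-0.016,0.003,0],"rot": [0,0,-10],"grip": 0.6},
  ],
)

```text
time: 13.05
ee_pos: [0.5873, 0.29, 0.1658]
eef_rot: [0.387, 0.922, 0.0, 0.0]
ft_force: [0.4, 0.5, 0.2]
width: 0.0528
grip_force: 0.0
```

arm_command(
  steps=[
    {"slide": [-0.016,0.003,0],"rot": [0,0,-10],"grip": 0.6},
    {"slide": [-0.016,0.003,0],"rot": [0,0,-10],"grip": 0.6},
    {"slide": [-0.016,0.004,0],"rot": [0,0,-10],"grip": 0.6},
    {"slide": [-0.016,0.004,0],"rot": [0,0,-10],"grip": 0.6},
    {"slide": [0,0,-0.02],"rot": [0,0,-10],"grip": 0.6},
    {"slide": [0,0,-0.03],"rot": [0,0,-5],"grip": 0.6},
    {"slide": [0,0,-0.025],"rot": [0,0,0],"grip": 0.6},
    {"slide": [0,0,0],"rot": [0,0,0],"grip": 0.0},
  ],
)

```text
time: 14.05
ee_pos: [0.5225, 0.3031, 0.0888]
eef_rot: [0.767, 0.642, -0.002, -0.0]
ft_force: [-0.1, -0.6, 0.4]
width: 0.048
grip_force: 0.0
```

arm_command(
  steps=[
    {"slide": [0,0,0],"rot": [0,0,0],"grip": 0.0},
    {"slide": [0,0,0],"rot": [0,0,0],"grip": 0.0},
    {"slide": [0,0,0],"rot": [0,0,0],"grip": 0.0},
    {"slide": [0,0,0],"rot": [0,0,0],"grip": 0.0},
    {"slide": [0,0,0],"rot": [0,0,0],"grip": 0.0},
    {"slide": [0,0,0],"rot": [0,0,0],"grip": 0.0},
    {"slide": [0,0,0],"rot": [0,0,0],"grip": 0.0},
    {"slide": [0,0,0],"rot": [0,0,0],"grip": 0.0},
  ],
)

```text
time: 15.05
ee_pos: [0.5242, 0.3038, 0.091]
eef_rot: [0.767, 0.642, 0.001, 0.0]
ft_force: [1.7, 0.2, 5.7]
width: 0.0126
grip_force: 39.8
```

```bash
python3 -c "
from h import *;st()
p=eyes.camera('top');save(p,'t2.png',(155,105,315,295),3.1)"
```

```text
t 15.05 p [0.5242 0.3038 0.091 ] yang -10.17 tilt [0.0011 0.0005] F [1.7 0.2 5.7] M [-0.09 -0.38 -0.42] w 0.0126 g 39.8 q [-0.69  0.39  0.11  1.67 -0.05  1.08 -0.74]
```

View pics/t2.png

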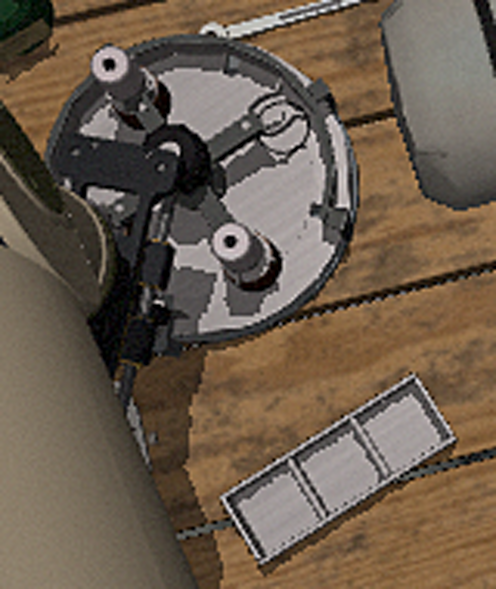

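The carousel has turned: a drum now stands in the window at crop (231,242), and the empty clip is on the right at (280,122). I'll turn the plunger back.

arm_command(
  steps=[
    {"slide": [0.001,0,0.004],"rot": [0,0,0],"grip": 0.0},
    {"slide": [0,0,0],"rot": [0,0,-6],"grip": 0.0},
    {"slide": [0,0,0],"rot": [0,0,-9],"grip": 0.0},
    {"slide": [0,0,0],"rot": [0,0,-9],"grip": 0.0},
    {"slide": [0,0,0],"rot": [0,0,-9],"grip": 0.0},
    {"slide": [0,0,0],"rot": [0,0,-9],"grip": 0.0},
    {"slide": [0,0,0],"rot": [0,0,-9],"grip": 0.0},
    {"slide": [0,0,0],"rot": [0,0,-9],"grip": 0.0},
  ],
)

```text
time: 16.1
ee_pos: [0.5242, 0.3032, 0.0927]
eef_rot: [0.985, 0.17, -0.001, 0.001]
ft_force: [6.2, 1.9, -12.8]
width: 0.0127
grip_force: 40.0
```

arm_command(
  steps=[
    {"slide": [0,0,0],"rot": [0,0,-9],"grip": 0.0},
    {"slide": [0,0,0],"rot": [0,0,-9],"grip": 0.0},
    {"slide": [0,0,0],"rot": [0,0,-9],"grip": 0.0},
    {"slide": [0,0,0],"rot": [0,0,-5],"grip": 0.0},
    {"slide": [0,0,0],"rot": [0,0,0],"grip": 0.0},
    {"slide": [0,0,-0.004],"rot": [0,0,0],"grip": 0.0},
    {"slide": [0,0,-0.004],"rot": [0,0,0],"grip": 0.0},
    {"slide": [0,0,-0.004],"rot": [0,0,0],"grip": 0.0},
  ],
)

```text
time: 17.1
ee_pos: [0.5243, 0.303, 0.081]
eef_rot: [0.994, -0.106, -0.0, 0.001]
ft_force: [5.9, 1.6, -8.3]
width: 0.0126
grip_force: 40.0
```

```bash
python3 -c "
from h import *;st()"
```

```text
t 17.1 p [0.5243 0.303  0.081 ] yang -102.11 tilt [-0.001  -0.0019] F [ 5.9  1.6 -8.3] M [ 0.24 -1.11  0.08] w 0.0126 g 40.0 q [-0.9   0.42  0.38  1.69 -0.17  1.06 -2.25]
```

arm_command(
  steps=[
    {"slide": [0,0,-0.002],"rot": [0,0,0],"grip": 0.0},
    {"slide": [0,0,0],"rot": [0,0,0],"grip": 0.6},
    {"slide": [0,0,0],"rot": [0,0,0],"grip": 0.6},
    {"slide": [0,0,0],"rot": [0,0,0],"grip": 0.6},
    {"slide": [0,0,0.03],"rot": [0,0,0],"grip": 0.6},
    {"slide": [0,0,0.03],"rot": [0,0,0],"grip": 0.6},
    {"slide": [0,0,0.03],"rot": [0,0,5],"grip": 0.6},
    {"slide": [0,0,0],"rot": [0,0,10],"grip": 0.6},
  ],
)

```text
time: 18.1
ee_pos: [0.5257, 0.3044, 0.1733]
eef_rot: [1.0, 0.027, 0.002, -0.001]
ft_force: [0.3, -0.6, -1.1]
width: 0.0519
grip_force: 0.0
```

```bash
python3 -c "
from h import *;st()
p=eyes.camera('top');print(atz(p,155+231/3.1,105+242/3.1,.119))
p=eyes.camera('scene');print([d['bbox'] for d in eyes.look_for('handle',p)]);save(p,'s3.png',(200,120,350,260),4)"
```

```text
t 18.1 p [0.5257 0.3044 0.1733] yang -86.9 tilt [0.0033 0.0025] F [ 0.3 -0.6 -1.1] M [-0.05  0.11  0.01] w 0.0519 g 0.0 q [-0.89  0.33  0.36  1.6  -0.12  1.23 -2.03]
[0.5699 0.2318 0.119 ]
[[245.2, 158.7, 264.4, 172.5]]
```

View pics/s3.png

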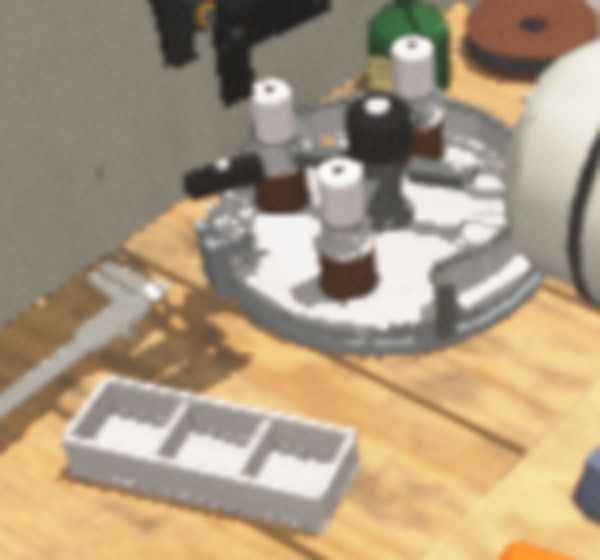

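arm_command(
  steps=[
    {"slide": [0.0,-0.006,0],"rot": [0,0,10],"grip": 0.6},
    {"slide": [0.003,-0.008,0],"rot": [0,0,10.5],"grip": 0.6},
    {"slide": [0.005,-0.008,0],"rot": [0,0,10.5],"grip": 0.6},
    {"slide": [0.005,-0.008,0],"rot": [0,0,10.5],"grip": 0.6},
    {"slide": [0.005,-0.008,0],"rot": [0,0,10.5],"grip": 0.6},
    {"slide": [0.005,-0.008,0],"rot": [0,0,10.5],"grip": 0.6},
    {"slide": [0.005,-0.008,0],"rot": [0,0,10.5],"grip": 0.6},
    {"slide": [0.005,-0.008,0],"rot": [0,0,10.5],"grip": 0.6},
  ],
)

```text
time: 19.25
ee_pos: [0.5574, 0.2412, 0.1698]
eef_rot: [0.729, 0.685, -0.001, -0.0]
ft_force: [-0.2, -0.3, -0.2]
width: 0.052
grip_force: 0.0
```

arm_command(
  steps=[
    {"slide": [0.005,-0.0076,0],"rot": [0,0,10.5],"grip": 0.6},
    {"slide": [0.0053,0,0],"rot": [0,0,10.5],"grip": 0.6},
    {"slide": [0,0,0],"rot": [0,0,10.5],"grip": 0.6},
    {"slide": [0,0,0],"rot": [0,0,7],"grip": 0.6},
    {"slide": [0,0,-0.03],"rot": [0,0,0],"grip": 0.6},
    {"slide": [0,0,-0.03],"rot": [0,0,0],"grip": 0.6},
    {"slide": [0,0,-0.0246],"rot": [0,0,0],"grip": 0.6},
    {"slide": [0,0,0],"rot": [0,0,0],"grip": 0.0},
  ],
)

```text
time: 20.25
ee_pos: [0.5663, 0.2333, 0.0836]
eef_rot: [0.464, 0.886, -0.002, -0.001]
ft_force: [-0.1, -0.1, -0.1]
width: 0.0477
grip_force: 0.0
```

arm_command(
  steps=[
    {"slide": [0,0,0],"rot": [0,0,0],"grip": 0.0},
    {"slide": [0,0,0],"rot": [0,0,0],"grip": 0.0},
    {"slide": [0,0,0],"rot": [0,0,0],"grip": 0.0},
    {"slide": [0,0,0],"rot": [0,0,0],"grip": 0.0},
    {"slide": [0,0,0],"rot": [0,0,0],"grip": 0.0},
    {"slide": [0,0,0],"rot": [0,0,0],"grip": 0.0},
    {"slide": [0,0,0],"rot": [0,0,0],"grip": 0.0},
    {"slide": [0,0,0],"rot": [0,0,0],"grip": 0.0},
  ],
)

```text
time: 21.25
ee_pos: [0.569, 0.2346, 0.0873]
eef_rot: [0.463, 0.886, 0.001, 0.001]
ft_force: [1.4, 1.0, 6.0]
width: 0.0289
grip_force: 40.0
```

```bash
python3 -c "
from h import *;st()"
```

```text
t 21.25 p [0.569  0.2346 0.0873] yang 34.84 tilt [0.0025 0.0014] F [1.4 1.  6. ] M [ 0.21 -0.32 -0.01] w 0.0289 g 40.0 q [-0.54  0.41  0.09  1.65 -0.04  1.08  0.17]
```

arm_command(
  steps=[
    {"slide": [-0.0033,-0.0023,0],"rot": [0,0,0],"grip": 0.0},
    {"slide": [-0.0041,-0.0029,0],"rot": [0,0,0],"grip": 0.0},
    {"slide": [-0.0082,-0.0058,0],"rot": [0,0,0],"grip": 0.0},
    {"slide": [-0.0082,-0.0058,0],"rot": [0,0,0],"grip": 0.0},
    {"slide": [-0.0123,-0.0087,0],"rot": [0,0,0],"grip": 0.0},
    {"slide": [-0.0123,-0.0087,0],"rot": [0,0,0],"grip": 0.0},
    {"slide": [-0.0123,-0.0087,0],"rot": [0,0,0],"grip": 0.0},
    {"slide": [0,0,0],"rot": [0,0,0],"grip": 0.0},
  ],
)

```text
time: 22.25
ee_pos: [0.5061, 0.1902, 0.0856]
eef_rot: [0.463, 0.886, -0.001, -0.001]
ft_force: [0.9, -0.5, -1.3]
width: 0.0291
grip_force: 40.0
```

```bash
python3 -c "
from h import *;st()
p=eyes.camera('top');save(p,'t3.png',(155,105,315,295),3.1)"
```

```text
t 22.25 p [0.5061 0.1902 0.0856] yang 34.8 tilt [-0.0017 -0.0009] F [ 0.9 -0.5 -1.3] M [-0.03  0.01 -0.01] w 0.0291 g 40.0 q [-0.52  0.27  0.09  1.85 -0.03  1.03  0.19]
```

View pics/t3.png

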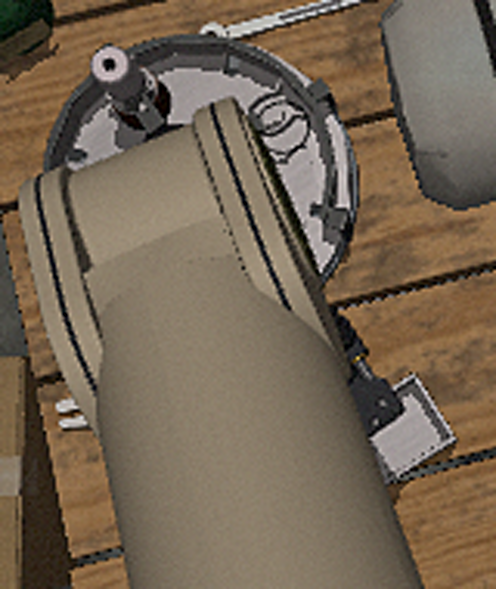

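```bash
cat > tray.py <<'E'
from h import *
from scipy.optimize import least_squares
def fit(p,pts):  # pts in order: right-back,right-front,left-front,left-back (image px)
    loc=np.array([[30,-86],[-30,-86],[-30,86],[30,86]])/1000
    def f(v):
        c,s=np.cos(v[2]),np.sin(v[2])
        return np.ravel([proj(p,[v[0]+c*a-s*b,v[1]+s*a+c*b,.032])-np.array(q) for (a,b),q in zip(loc,pts)])
    r=least_squares(f,[.415,.163,.58]);return r.x,r.fun
def comps(x):
    return [(x[0]-np.sin(x[2])*d,x[1]+np.cos(x[2])*d) for d in(-.056,0,.056)]
E
python3 - <<'E'
from tray import *
p=eyes.camera("top");q=eyes.camera("scene")
x,r=fit(p,[(155+a/3.1,105+b/3.1) for a,b in[(414,376),(455,437),(262,568),(222,497)]]);print(x.round(4),r.round(1),np.round(comps(x),4))
x,r=fit(q,[(200+a/4,120+b/4) for a,b in[(355,430),(326,496),(70,435),(105,380)]]);print(x.round(4),r.round(1),np.round(comps(x),4))
E
```

```text
[0.4153 0.1624 0.5858] [ 0.2 -1.3  0.9  0.6 -0.1 -0.  -1.   0.6] [[0.4462 0.1157]
 [0.4153 0.1624]
 [0.3843 0.2091]]
[0.4186 0.1644 0.5919] [ 1.5 -0.5 -0.2  0.2 -1.9  1.1  0.7 -1.2] [[0.4499 0.118 ]
 [0.4186 0.1644]
 [0.3874 0.2109]]
```

arm_command(
  steps=[
    {"slide": [0,0,0.01],"rot": [0,0,0],"grip": 0.0},
    {"slide": [-0.004,-0.005,0.01],"rot": [0,0,0],"grip": 0.0},
    {"slide": [-0.014,-0.017,0],"rot": [0,0,0],"grip": 0.0},
    {"slide": [-0.014,-0.017,0],"rot": [0,0,0],"grip": 0.0},
    {"slide": [-0.014,-0.017,0],"rot": [0,0,0],"grip": 0.0},
    {"slide": [-0.0145,-0.017,0],"rot": [0,0,0],"grip": 0.0},
    {"slide": [0,0,0],"rot": [0,0,0],"grip": 0.0},
    {"slide": [0,0,0],"rot": [0,0,0],"grip": 0.0},
  ],
)

```text
time: 23.4
ee_pos: [0.4473, 0.1186, 0.1067]
eef_rot: [0.463, 0.886, 0.001, 0.0]
ft_force: [0.2, -0.3, -1.8]
width: 0.0289
grip_force: 40.0
```

```bash
python3 -c "
from h import *;st()
p=eyes.camera('scene');save(p,'s4.png',(200,120,350,260),4)"
```

```text
t 23.4 p [0.4473 0.1186 0.1067] yang 34.85 tilt [0.0013 0.0007] F [ 0.2 -0.3 -1.8] M [-0.06 -0.05 -0.02] w 0.0289 g 40.0 q [-0.47  0.08  0.12  2.02 -0.01  1.04  0.26]
```

View pics/s4.png

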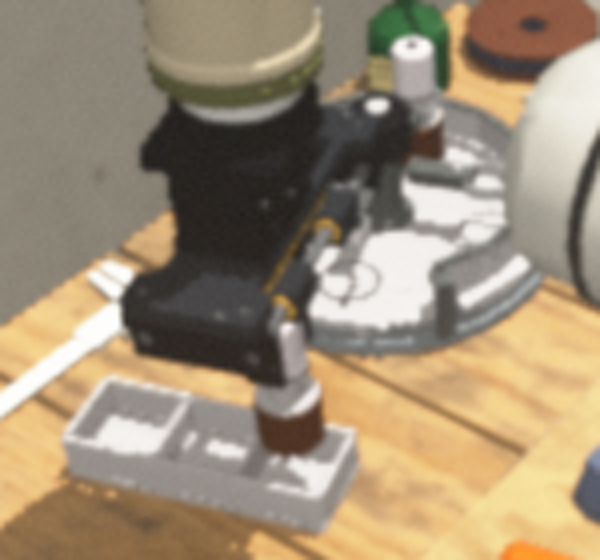

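```bash
python3 -c "
from h import *
p=eyes.camera('scene');print(atz(p,200+291/4,120+438/4,.0475))"
```

```text
[0.4462 0.1161 0.0475]
```

arm_command(
  steps=[
    {"slide": [0.002,0.001,-0.012],"rot": [0,0,0],"grip": 0.0},
    {"slide": [0,0,-0.015],"rot": [0,0,0],"grip": 0.0},
    {"slide": [0,0,-0.01],"rot": [0,0,0],"grip": 0.0},
    {"slide": [0,0,-0.004],"rot": [0,0,0],"grip": 0.0},
    {"slide": [0,0,0],"rot": [0,0,0],"grip": 0.0},
    {"slide": [0,0,0],"rot": [0,0,0],"grip": 0.0},
    {"slide": [0,0,0],"rot": [0,0,0],"grip": 0.0},
    {"slide": [0,0,0],"rot": [0,0,0],"grip": 0.0},
  ],
)

```text
time: 24.5
ee_pos: [0.4489, 0.1192, 0.0652]
eef_rot: [0.463, 0.886, 0.0, 0.0]
ft_force: [0.1, 0.6, -1.9]
width: 0.0291
grip_force: 40.0
```

```bash
python3 -c "
from h import *;st()"
```

```text
t 24.5 p [0.4489 0.1192 0.0652] yang 34.84 tilt [0.0005 0.0003] F [ 0.1  0.6 -1.9] M [-0.06 -0.03 -0.03] w 0.0291 g 40.0 q [-0.47  0.14  0.12  2.06 -0.02  0.95  0.27]
```

arm_command(
  steps=[
    {"slide": [0,0,-0.0025],"rot": [0,0,0],"grip": 0.0},
    {"slide": [0,0,0],"rot": [0,0,0],"grip": 0.0},
    {"slide": [0,0,0],"rot": [0,0,0],"grip": 0.6},
    {"slide": [0,0,0],"rot": [0,0,0],"grip": 0.6},
    {"slide": [0,0,0],"rot": [0,0,0],"grip": 0.6},
    {"slide": [0,0,0.02],"rot": [0,0,0],"grip": 0.6},
    {"slide": [0,0,0.04],"rot": [0,0,0],"grip": 0.6},
    {"slide": [0,0,0.05],"rot": [0,0,0],"grip": 0.6},
  ],
)

```text
time: 25.5
ee_pos: [0.4481, 0.1189, 0.173]
eef_rot: [0.463, 0.886, -0.001, -0.001]
ft_force: [2.0, 0.4, -0.3]
width: 0.0521
grip_force: 0.0
```

arm_command(
  steps=[
    {"slide": [0.006,0.014,0],"rot": [0,0,-10.4],"grip": 0.6},
    {"slide": [0.006,0.014,0],"rot": [0,0,-10.4],"grip": 0.6},
    {"slide": [0.006,0.014,0],"rot": [0,0,-10.4],"grip": 0.6},
    {"slide": [0.006,0.014,0],"rot": [0,0,-10.4],"grip": 0.6},
    {"slide": [0.006,0.014,0],"rot": [0,0,-10.4],"grip": 0.6},
    {"slide": [0.006,0.014,0],"rot": [0,0,-10.4],"grip": 0.6},
    {"slide": [0.006,0.014,0],"rot": [0,0,-10.4],"grip": 0.6},
    {"slide": [0.006,0.014,0],"rot": [0,0,-10.4],"grip": 0.6},
  ],
)

```text
time: 26.5
ee_pos: [0.4969, 0.2316, 0.1723]
eef_rot: [0.936, 0.353, -0.0, 0.0]
ft_force: [-0.9, -0.0, -0.4]
width: 0.0524
grip_force: 0.0
```

arm_command(
  steps=[
    {"slide": [0.006,0.014,0],"rot": [0,0,-10.4],"grip": 0.6},
    {"slide": [0.006,0.014,0],"rot": [0,0,-10.4],"grip": 0.6},
    {"slide": [0.006,0.014,0],"rot": [0,0,-10.4],"grip": 0.6},
    {"slide": [0.006,0.014,0],"rot": [0,0,-10.4],"grip": 0.6},
    {"slide": [0.0035,0.0165,0],"rot": [0,0,-10.4],"grip": 0.6},
    {"slide": [0,0,0],"rot": [0,0,0],"grip": 0.6},
    {"slide": [0,0,0],"rot": [0,0,0],"grip": 0.6},
    {"slide": [0,0,0],"rot": [0,0,0],"grip": 0.6},
  ],
)

```text
time: 27.5
ee_pos: [0.5244, 0.3028, 0.1726]
eef_rot: [0.996, -0.089, 0.0, 0.0]
ft_force: [1.1, -0.1, 0.5]
width: 0.0523
grip_force: 0.0
```

```bash
python3 -c "
from h import *;st()
p=eyes.camera('scene');save(p,'s5.png',(200,120,350,260),4)"
```

```text
t 27.5 p [0.5244 0.3028 0.1726] yang -100.27 tilt [ 0.     -0.0003] F [ 1.1 -0.1  0.5] M [-0.06  0.13  0.02] w 0.0523 g 0.0 q [-0.76  0.32  0.2   1.59 -0.07  1.24 -2.3 ]
```

View pics/s5.png

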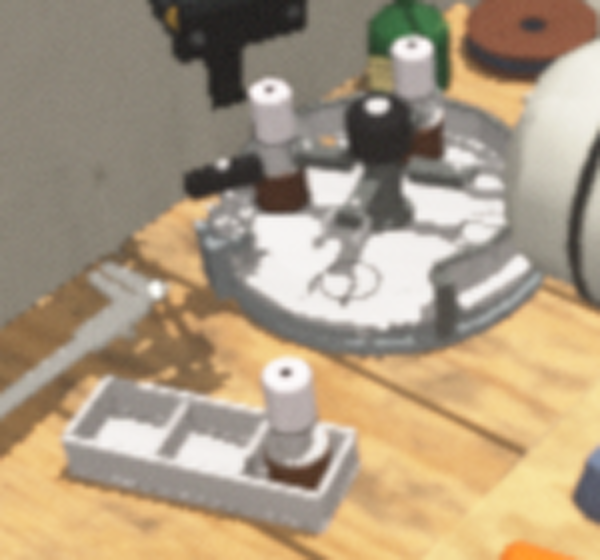

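The first drum stands upright in the right compartment (crop (290,430)); the rest is unmoved and the handle is still low (locked). Next cycle.

arm_command(
  steps=[
    {"slide": [0,0.0007,-0.03],"rot": [0,0,0],"grip": 0.6},
    {"slide": [0,0,-0.03],"rot": [0,0,0],"grip": 0.6},
    {"slide": [0,0,-0.03],"rot": [0,0,0],"grip": 0.5},
    {"slide": [0,0,0],"rot": [0,0,0],"grip": 0.0},
    {"slide": [0,0,0],"rot": [0,0,0],"grip": 0.0},
    {"slide": [0,0,0],"rot": [0,0,0],"grip": 0.0},
    {"slide": [0,0,0],"rot": [0,0,0],"grip": 0.0},
    {"slide": [0,0,0],"rot": [0,0,0],"grip": 0.0},
  ],
)

```text
time: 28.55
ee_pos: [0.5249, 0.3036, 0.0837]
eef_rot: [0.996, -0.091, 0.001, 0.0]
ft_force: [-1.4, -3.5, 5.7]
width: 0.0126
grip_force: 40.0
```

arm_command(
  steps=[
    {"slide": [0,0,0],"rot": [0,0,0],"grip": 0.0},
    {"slide": [0,0,0],"rot": [0,0,0],"grip": 0.0},
    {"slide": [0,0,0],"rot": [0,0,0],"grip": 0.0},
    {"slide": [0,0,0.005],"rot": [0,0,0],"grip": 0.0},
    {"slide": [0,0,0.005],"rot": [0,0,0],"grip": 0.0},
    {"slide": [0,0,0.005],"rot": [0,0,0],"grip": 0.0},
    {"slide": [0,0,0],"rot": [0,0,0],"grip": 0.0},
    {"slide": [0,0,0],"rot": [0,0,0],"grip": 0.0},
  ],
)

```text
time: 29.55
ee_pos: [0.5244, 0.3035, 0.0967]
eef_rot: [0.996, -0.09, -0.0, 0.001]
ft_force: [4.2, -2.9, -13.1]
width: 0.0128
grip_force: 40.0
```

```bash
python3 -c "
from h import *;st()"
```

```text
t 29.55 p [0.5244 0.3035 0.0967] yang -100.38 tilt [-0.0003 -0.0014] F [  4.2  -2.9 -13.1] M [-0.46 -1.17 -0.02] w 0.0128 g 40.0 q [-0.75  0.39  0.19  1.67 -0.08  1.09 -2.29]
```

arm_command(
  steps=[
    {"slide": [0,0,0],"rot": [0,0,7],"grip": 0.0},
    {"slide": [0,0,0],"rot": [0,0,9],"grip": 0.0},
    {"slide": [0,0,0],"rot": [0,0,9],"grip": 0.0},
    {"slide": [0,0,0],"rot": [0,0,9],"grip": 0.0},
    {"slide": [0,0,0],"rot": [0,0,9],"grip": 0.0},
    {"slide": [0,0,0],"rot": [0,0,9],"grip": 0.0},
    {"slide": [0,0,0],"rot": [0,0,9],"grip": 0.0},
    {"slide": [0,0,0],"rot": [0,0,9],"grip": 0.0},
  ],
)

```text
time: 30.55
ee_pos: [0.5242, 0.3038, 0.0966]
eef_rot: [0.866, 0.499, -0.001, 0.0]
ft_force: [3.7, -0.4, -13.3]
width: 0.0126
grip_force: 40.0
```

arm_command(
  steps=[
    {"slide": [0,0,0],"rot": [0,0,9],"grip": 0.0},
    {"slide": [0,0,0],"rot": [0,0,9],"grip": 0.0},
    {"slide": [0,0,0],"rot": [0,0,2],"grip": 0.0},
    {"slide": [0,0,-0.003],"rot": [0,0,0],"grip": 0.0},
    {"slide": [0,0,-0.003],"rot": [0,0,0],"grip": 0.0},
    {"slide": [0,0,0],"rot": [0,0,0],"grip": 0.6},
    {"slide": [0,0,0],"rot": [0,0,0],"grip": 0.6},
    {"slide": [0,0,0],"rot": [0,0,0],"grip": 0.6},
  ],
)

```text
time: 31.55
ee_pos: [0.5242, 0.3051, 0.0919]
eef_rot: [0.768, 0.64, 0.0, -0.0]
ft_force: [0.4, -0.1, 0.5]
width: 0.0348
grip_force: 0.0
```

arm_command(
  steps=[
    {"slide": [0,0,0.025],"rot": [0,0,0],"grip": 0.8},
    {"slide": [0,0,0.025],"rot": [0,0,0],"grip": 0.8},
    {"slide": [0.02,-0.004,0.025],"rot": [0,0,0],"grip": 0.8},
    {"slide": [0.03,-0.007,0],"rot": [0,0,0],"grip": 0.8},
    {"slide": [0.03,-0.007,0],"rot": [0,0,0],"grip": 0.8},
    {"slide": [0.0277,-0.0063,0],"rot": [0,0,0],"grip": 0.8},
    {"slide": [0,0,-0.03],"rot": [0,0,0],"grip": 0.8},
    {"slide": [0,0,-0.03],"rot": [0,0,0],"grip": 0.8},
  ],
)

```text
time: 32.55
ee_pos: [0.6323, 0.2802, 0.1057]
eef_rot: [0.768, 0.64, 0.0, -0.0]
ft_force: [-0.6, -0.2, 1.3]
width: 0.0696
grip_force: 0.0
```

arm_command(
  steps=[
    {"slide": [0,0,-0.021],"rot": [0,0,0],"grip": 0.8},
    {"slide": [0,0,0],"rot": [0,0,0],"grip": 0.3},
    {"slide": [0,0,0],"rot": [0,0,0],"grip": 0.3},
    {"slide": [0,0,0],"rot": [0,0,0],"grip": 0.3},
    {"slide": [0,0,0],"rot": [0,0,0],"grip": 0.3},
    {"slide": [0,0,0],"rot": [0,0,0],"grip": 0.3},
    {"slide": [0,0,0],"rot": [0,0,0],"grip": 0.3},
    {"slide": [0,0,0],"rot": [0,0,0],"grip": 0.3},
  ],
)

```text
time: 33.55
ee_pos: [0.634, 0.2801, 0.087]
eef_rot: [0.768, 0.64, 0.002, 0.001]
ft_force: [7.0, -0.0, -1.0]
width: 0.0436
grip_force: 40.0
```

```bash
python3 -c "
from h import *;st()"
```

```text
t 33.55 p [0.634  0.2801 0.087 ] yang -10.38 tilt [0.0045 0.0013] F [ 7. -0. -1.] M [ 0.12 -1.05  0.12] w 0.0436 g 40.0 q [-0.46  0.57 -0.03  1.42  0.02  1.15 -0.67]
```

arm_command(
  steps=[
    {"slide": [0.001,0,0],"rot": [0,0,5],"grip": 0.3},
    {"slide": [0,0,0],"rot": [0,0,8],"grip": 0.3},
    {"slide": [0,0,0],"rot": [0,0,8],"grip": 0.3},
    {"slide": [0,0,0],"rot": [0,0,8],"grip": 0.3},
    {"slide": [0,0,0],"rot": [0,0,8],"grip": 0.3},
    {"slide": [0,0,0],"rot": [0,0,8],"grip": 0.3},
    {"slide": [0,0,0],"rot": [0,0,8],"grip": 0.3},
    {"slide": [0,0,0],"rot": [0,0,8],"grip": 0.3},
  ],
)

```text
time: 34.55
ee_pos: [0.633, 0.2798, 0.087]
eef_rot: [0.335, 0.942, 0.0, 0.0]
ft_force: [-5.8, -2.4, 6.2]
width: 0.0438
grip_force: 40.0
```

arm_command(
  steps=[
    {"slide": [0,0,0],"rot": [0,0,8],"grip": 0.3},
    {"slide": [0,0,0],"rot": [0,0,8],"grip": 0.3},
    {"slide": [0,0,0],"rot": [0,0,8],"grip": 0.3},
    {"slide": [0,0,0],"rot": [0,0,5],"grip": 0.3},
    {"slide": [0,0,0],"rot": [0,0,0],"grip": 0.3},
    {"slide": [0,0,0],"rot": [0,0,0],"grip": 0.3},
    {"slide": [0,0,0],"rot": [0,0,0],"grip": 0.3},
    {"slide": [0,0,0],"rot": [0,0,0],"grip": 0.3},
  ],
)

```text
time: 35.55
ee_pos: [0.6327, 0.2793, 0.0869]
eef_rot: [0.09, 0.996, -0.0, -0.0]
ft_force: [-6.3, -5.2, 9.2]
width: 0.0431
grip_force: 40.0
```

```bash
python3 -c "
from h import *;st()"
```

```text
t 35.55 p [0.6327 0.2793 0.0869] yang 79.62 tilt [-0.0004 -0.001 ] F [-6.3 -5.2  9.2] M [-0.67  1.45  0.07] w 0.0431 g 40.0 q [-0.26  0.59 -0.32  1.4   0.19  1.18  0.79]
```

arm_command(
  steps=[
    {"slide": [0,0,0],"rot": [0,0,0],"grip": 0.8},
    {"slide": [0,0,0],"rot": [0,0,0],"grip": 0.8},
    {"slide": [0,0,0],"rot": [0,0,0],"grip": 0.8},
    {"slide": [0,0,0.03],"rot": [0,0,0],"grip": 0.8},
    {"slide": [0,0,0.03],"rot": [0,0,-5],"grip": 0.7},
    {"slide": [-0.0127,0.0035,0.02],"rot": [0,0,-10],"grip": 0.6},
    {"slide": [-0.016,0.003,0],"rot": [0,0,-10],"grip": 0.6},
    {"slide": [-0.016,0.003,0],"rot": [0,0,-10],"grip": 0.6},
  ],
)

```text
time: 36.55
ee_pos: [0.5879, 0.2898, 0.1658]
eef_rot: [0.388, 0.922, 0.0, 0.0]
ft_force: [0.8, 0.1, -0.7]
width: 0.0524
grip_force: 0.0
```

arm_command(
  steps=[
    {"slide": [-0.016,0.003,0],"rot": [0,0,-10],"grip": 0.6},
    {"slide": [-0.016,0.004,0],"rot": [0,0,-10],"grip": 0.6},
    {"slide": [-0.016,0.004,0],"rot": [0,0,-10],"grip": 0.6},
    {"slide": [-0.016,0.004,0],"rot": [0,0,-10],"grip": 0.6},
    {"slide": [0,0,-0.02],"rot": [0,0,-10],"grip": 0.6},
    {"slide": [0,0,-0.03],"rot": [0,0,-5],"grip": 0.6},
    {"slide": [0,0,-0.025],"rot": [0,0,0],"grip": 0.6},
    {"slide": [0,0,0],"rot": [0,0,0],"grip": 0.0},
  ],
)

```text
time: 37.55
ee_pos: [0.5232, 0.3039, 0.0888]
eef_rot: [0.768, 0.641, -0.002, -0.0]
ft_force: [0.2, -0.5, 0.5]
width: 0.0476
grip_force: 0.0
```

arm_command(
  steps=[
    {"slide": [0,0,0],"rot": [0,0,0],"grip": 0.0},
    {"slide": [0,0,0],"rot": [0,0,0],"grip": 0.0},
    {"slide": [0,0,0],"rot": [0,0,0],"grip": 0.0},
    {"slide": [0,0,0],"rot": [0,0,0],"grip": 0.0},
    {"slide": [0,0,0],"rot": [0,0,0],"grip": 0.0},
    {"slide": [0,0,0],"rot": [0,0,0],"grip": 0.0},
    {"slide": [0,0,0],"rot": [0,0,0],"grip": 0.0},
    {"slide": [0,0,0],"rot": [0,0,0],"grip": 0.0},
  ],
)

```text
time: 38.55
ee_pos: [0.5247, 0.3046, 0.091]
eef_rot: [0.768, 0.64, 0.0, 0.0]
ft_force: [2.7, -2.0, 4.8]
width: 0.0126
grip_force: 40.0
```

```bash
python3 -c "
from h import *;st()"
```

```text
t 38.55 p [0.5247 0.3046 0.091 ] yang -10.37 tilt [0.0009 0.0004] F [ 2.7 -2.   4.8] M [-0.06  0.13 -0.4 ] w 0.0126 g 40.0 q [-0.5   0.4  -0.13  1.66  0.06  1.09 -0.82]
```

arm_command(
  steps=[
    {"slide": [0,-0.0005,0.004],"rot": [0,0,0],"grip": 0.0},
    {"slide": [0,0,0],"rot": [0,0,-6],"grip": 0.0},
    {"slide": [0,0,0],"rot": [0,0,-9],"grip": 0.0},
    {"slide": [0,0,0],"rot": [0,0,-9],"grip": 0.0},
    {"slide": [0,0,0],"rot": [0,0,-9],"grip": 0.0},
    {"slide": [0,0,0],"rot": [0,0,-9],"grip": 0.0},
    {"slide": [0,0,0],"rot": [0,0,-9],"grip": 0.0},
    {"slide": [0,0,0],"rot": [0,0,-9],"grip": 0.0},
  ],
)

```text
time: 39.55
ee_pos: [0.5248, 0.3035, 0.0929]
eef_rot: [0.986, 0.168, 0.0, 0.001]
ft_force: [10.4, 2.7, -12.3]
width: 0.0125
grip_force: 40.0
```

arm_command(
  steps=[
    {"slide": [0,0,0],"rot": [0,0,-9],"grip": 0.0},
    {"slide": [0,0,0],"rot": [0,0,-9],"grip": 0.0},
    {"slide": [0,0,0],"rot": [0,0,-9],"grip": 0.0},
    {"slide": [0,0,0],"rot": [0,0,-4],"grip": 0.0},
    {"slide": [0,0,0],"rot": [0,0,0],"grip": 0.0},
    {"slide": [0,0,-0.004],"rot": [0,0,0],"grip": 0.0},
    {"slide": [0,0,-0.004],"rot": [0,0,0],"grip": 0.0},
    {"slide": [0,0,-0.004],"rot": [0,0,0],"grip": 0.0},
  ],
)

```text
time: 40.55
ee_pos: [0.525, 0.303, 0.0811]
eef_rot: [0.995, -0.099, 0.0, 0.001]
ft_force: [9.0, -0.2, -8.8]
width: 0.0124
grip_force: 40.0
```

```bash
python3 -c "
from h import *;st()"
```

```text
t 40.55 p [0.525  0.303  0.0811] yang -101.37 tilt [ 0.0008 -0.0016] F [ 9.  -0.2 -8.8] M [-0.02 -1.73 -0.03] w 0.0124 g 40.0 q [-0.71  0.4   0.13  1.68 -0.06  1.06 -2.33]
```

arm_command(
  steps=[
    {"slide": [0,0,-0.002],"rot": [0,0,0],"grip": 0.0},
    {"slide": [0,0,0],"rot": [0,0,0],"grip": 0.6},
    {"slide": [0,0,0],"rot": [0,0,0],"grip": 0.6},
    {"slide": [0,0,0],"rot": [0,0,0],"grip": 0.6},
    {"slide": [0,0,0.03],"rot": [0,0,0],"grip": 0.6},
    {"slide": [0,0,0.03],"rot": [0,0,0],"grip": 0.6},
    {"slide": [0,0,0.03],"rot": [0,0,5],"grip": 0.6},
    {"slide": [0,0,0],"rot": [0,0,10],"grip": 0.6},
  ],
)

```text
time: 41.55
ee_pos: [0.5253, 0.3049, 0.1734]
eef_rot: [0.999, 0.034, 0.002, -0.001]
ft_force: [1.0, 0.4, -1.1]
width: 0.0517
grip_force: 0.0
```

```bash
python3 -c "
from h import *;st()
p=eyes.camera('scene')
for n in('handle','tray','drum1'):print(n,[(np.round(d['bbox'],1).tolist(),round(d['conf'],2)) for d in eyes.look_for(n,p)])
save(p,'s6.png',(200,120,350,260),4)"
```

```text
t 41.55 p [0.5253 0.3049 0.1734] yang -86.09 tilt [0.0036 0.0025] F [ 1.   0.4 -1.1] M [-0.08  0.21  0.05] w 0.0517 g 0.0 q [-0.69  0.32  0.1   1.59 -0.03  1.23 -2.08]
handle [([245.4, 158.1, 267.8, 174.8], 0.52), ([311.3, 303.5, 364.5, 354.0], 0.42)]
tray [([213.7, 213.5, 291.4, 252.7], 0.59)]
drum1 [([277.0, 162.2, 294.9, 197.5], 0.93), ([263.3, 211.4, 282.5, 242.8], 0.81), ([262.9, 139.9, 280.2, 170.7], 0.56)]
```

View pics/s6.png

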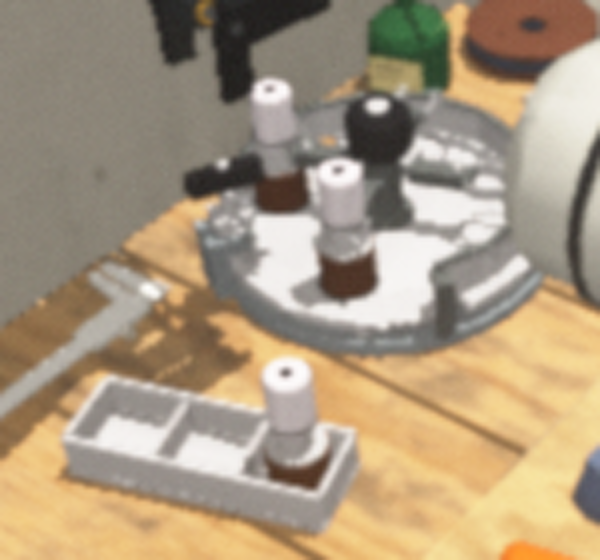

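The second drum stands in the window at crop (342,220), the handle is home, and the tray hasn't moved. Now gripping the drum.

arm_command(
  steps=[
    {"slide": [0.0,-0.006,0],"rot": [0,0,10],"grip": 0.6},
    {"slide": [0.003,-0.008,0],"rot": [0,0,10.5],"grip": 0.6},
    {"slide": [0.005,-0.008,0],"rot": [0,0,10.5],"grip": 0.6},
    {"slide": [0.005,-0.008,0],"rot": [0,0,10.5],"grip": 0.6},
    {"slide": [0.005,-0.008,0],"rot": [0,0,10.5],"grip": 0.6},
    {"slide": [0.005,-0.008,0],"rot": [0,0,10.5],"grip": 0.6},
    {"slide": [0.005,-0.008,0],"rot": [0,0,10.5],"grip": 0.6},
    {"slide": [0.005,-0.008,0],"rot": [0,0,10.5],"grip": 0.6},
  ],
)

```text
time: 42.75
ee_pos: [0.5571, 0.2417, 0.1698]
eef_rot: [0.724, 0.69, -0.001, -0.0]
ft_force: [-0.3, 0.3, -0.1]
width: 0.0522
grip_force: 0.0
```

arm_command(
  steps=[
    {"slide": [0.005,-0.0076,0],"rot": [0,0,10.5],"grip": 0.6},
    {"slide": [0.0053,0,0],"rot": [0,0,10.5],"grip": 0.6},
    {"slide": [0,0,0],"rot": [0,0,10.5],"grip": 0.6},
    {"slide": [0,0,0],"rot": [0,0,6],"grip": 0.6},
    {"slide": [0,0,-0.03],"rot": [0,0,0],"grip": 0.6},
    {"slide": [0,0,-0.03],"rot": [0,0,0],"grip": 0.6},
    {"slide": [0,0,-0.0246],"rot": [0,0,0],"grip": 0.6},
    {"slide": [0,0,0],"rot": [0,0,0],"grip": 0.0},
  ],
)

```text
time: 43.75
ee_pos: [0.566, 0.2337, 0.0835]
eef_rot: [0.466, 0.885, -0.002, -0.001]
ft_force: [0.1, 0.0, 0.1]
width: 0.0481
grip_force: 0.0
```

arm_command(
  steps=[
    {"slide": [0,0,0],"rot": [0,0,0],"grip": 0.0},
    {"slide": [0,0,0],"rot": [0,0,0],"grip": 0.0},
    {"slide": [0,0,0],"rot": [0,0,0],"grip": 0.0},
    {"slide": [0,0,0],"rot": [0,0,0],"grip": 0.0},
    {"slide": [0,0,0],"rot": [0,0,0],"grip": 0.0},
    {"slide": [0,0,0],"rot": [0,0,0],"grip": 0.0},
    {"slide": [0,0,0],"rot": [0,0,0],"grip": 0.0},
    {"slide": [0,0,0],"rot": [0,0,0],"grip": 0.0},
  ],
)

```text
time: 44.75
ee_pos: [0.5686, 0.235, 0.0873]
eef_rot: [0.465, 0.886, 0.001, 0.001]
ft_force: [1.8, 2.1, 6.2]
width: 0.0293
grip_force: 40.0
```

```bash
python3 -c "
from h import *;st()"
```

```text
t 44.75 p [0.5686 0.235  0.0873] yang 34.64 tilt [0.0026 0.0014] F [1.8 2.1 6.2] M [ 0.21 -0.41 -0.  ] w 0.0293 g 40.0 q [-0.36  0.42 -0.14  1.64  0.06  1.08  0.09]
```

arm_command(
  steps=[
    {"slide": [-0.0033,-0.0023,0],"rot": [0,0,0],"grip": 0.0},
    {"slide": [-0.0041,-0.0029,0],"rot": [0,0,0],"grip": 0.0},
    {"slide": [-0.0082,-0.0058,0],"rot": [0,0,0],"grip": 0.0},
    {"slide": [-0.0082,-0.0058,0],"rot": [0,0,0],"grip": 0.0},
    {"slide": [-0.0123,-0.0087,0],"rot": [0,0,0],"grip": 0.0},
    {"slide": [-0.0123,-0.0087,0],"rot": [0,0,0],"grip": 0.0},
    {"slide": [-0.0123,-0.0087,0],"rot": [0,0,0],"grip": 0.0},
    {"slide": [0,0,0.01],"rot": [0,0,0],"grip": 0.0},
  ],
)

```text
time: 45.75
ee_pos: [0.5054, 0.1904, 0.0952]
eef_rot: [0.465, 0.885, -0.001, -0.001]
ft_force: [0.2, -0.1, -1.4]
width: 0.0292
grip_force: 40.0
```

```bash
python3 -c "
from h import *;st()
p=eyes.camera('scene')
for n in('tray','drum1'):print(n,[(np.round(d['bbox'],1).tolist(),round(d['conf'],2)) for d in eyes.look_for(n,p)])"
```

```text
t 45.75 p [0.5054 0.1904 0.0952] yang 34.61 tilt [-0.0028 -0.0016] F [ 0.2 -0.1 -1.4] M [-0.05 -0.02 -0.04] w 0.0292 g 40.0 q [-0.32  0.26 -0.14  1.83  0.04  1.05  0.12]
tray [([217.1, 213.1, 290.2, 252.1], 0.76)]
drum1 [([266.2, 180.0, 283.4, 212.6], 0.9), ([264.2, 210.9, 281.6, 244.0], 0.7)]
```

arm_command(
  steps=[
    {"slide": [-0.0068,-0.0015,0.01],"rot": [0,0,0],"grip": 0.0},
    {"slide": [-0.016,-0.0045,0],"rot": [0,0,0],"grip": 0.0},
    {"slide": [-0.018,-0.005,0],"rot": [0,0,0],"grip": 0.0},
    {"slide": [-0.018,-0.005,0],"rot": [0,0,0],"grip": 0.0},
    {"slide": [-0.018,-0.005,0],"rot": [0,0,0],"grip": 0.0},
    {"slide": [-0.012,-0.0045,0],"rot": [0,0,0],"grip": 0.0},
    {"slide": [0,0,-0.01],"rot": [0,0,0],"grip": 0.0},
    {"slide": [0,0,0],"rot": [0,0,0],"grip": 0.0},
  ],
)

```text
time: 46.9
ee_pos: [0.418, 0.1659, 0.0951]
eef_rot: [0.464, 0.886, -0.0, -0.0]
ft_force: [0.2, -0.2, -2.2]
width: 0.029
grip_force: 40.0
```

```bash
python3 -c "
from h import *;st()
p=eyes.camera('scene');save(p,'s7.png',(200,120,350,260),4)"
```

```text
t 46.9 p [0.418  0.1659 0.0951] yang 34.65 tilt [-0.0009 -0.0004] F [ 0.2 -0.2 -2.2] M [-0.09  0.03 -0.03] w 0.029 g 40.0 q [-0.32  0.08 -0.17  2.05  0.02  1.02  0.11]
```

View pics/s7.png

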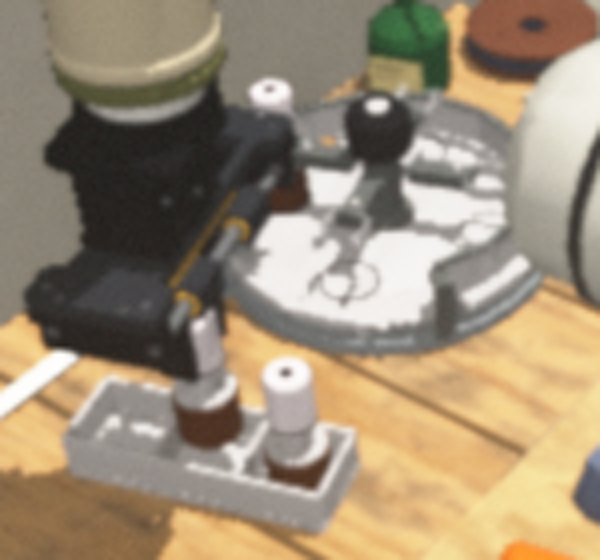

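The second drum hangs centred over the middle compartment (crop (208,425)); lowering it.

arm_command(
  steps=[
    {"slide": [0,0,-0.01],"rot": [0,0,0],"grip": 0.0},
    {"slide": [0,0,-0.01],"rot": [0,0,0],"grip": 0.0},
    {"slide": [0,0,-0.009],"rot": [0,0,0],"grip": 0.0},
    {"slide": [0,0,-0.003],"rot": [0,0,0],"grip": 0.0},
    {"slide": [0,0,0],"rot": [0,0,0],"grip": 0.0},
    {"slide": [0,0,0],"rot": [0,0,0],"grip": 0.0},
    {"slide": [0,0,0],"rot": [0,0,0],"grip": 0.0},
    {"slide": [0,0,0],"rot": [0,0,0],"grip": 0.0},
  ],
)

```text
time: 47.95
ee_pos: [0.4182, 0.166, 0.064]
eef_rot: [0.465, 0.886, 0.0, 0.0]
ft_force: [0.6, 0.7, -1.7]
width: 0.0288
grip_force: 40.0
```

```bash
python3 -c "
from h import *;st()"
```

```text
t 47.95 p [0.4182 0.166  0.064 ] yang 34.64 tilt [0.0003 0.0001] F [ 0.6  0.7 -1.7] M [-0.06  0.01  0.02] w 0.0288 g 40.0 q [-0.32  0.12 -0.17  2.08  0.03  0.94  0.1 ]
```

arm_command(
  steps=[
    {"slide": [0,0,-0.0015],"rot": [0,0,0],"grip": 0.0},
    {"slide": [0,0,0],"rot": [0,0,0],"grip": 0.0},
    {"slide": [0,0,0],"rot": [0,0,0],"grip": 0.6},
    {"slide": [0,0,0],"rot": [0,0,0],"grip": 0.6},
    {"slide": [0,0,0],"rot": [0,0,0],"grip": 0.6},
    {"slide": [0,0,0.02],"rot": [0,0,0],"grip": 0.6},
    {"slide": [0,0,0.04],"rot": [0,0,0],"grip": 0.6},
    {"slide": [0,0,0.05],"rot": [0,0,0],"grip": 0.6},
  ],
)

```text
time: 48.95
ee_pos: [0.4174, 0.1657, 0.1729]
eef_rot: [0.464, 0.886, -0.001, -0.001]
ft_force: [0.7, 0.2, 1.1]
width: 0.0521
grip_force: 0.0
```

arm_command(
  steps=[
    {"slide": [0.0082,0.0106,0],"rot": [0,0,-10.4],"grip": 0.6},
    {"slide": [0.0082,0.0106,0],"rot": [0,0,-10.4],"grip": 0.6},
    {"slide": [0.0082,0.0106,0],"rot": [0,0,-10.4],"grip": 0.6},
    {"slide": [0.0082,0.0106,0],"rot": [0,0,-10.4],"grip": 0.6},
    {"slide": [0.0082,0.0106,0],"rot": [0,0,-10.4],"grip": 0.6},
    {"slide": [0.0082,0.0106,0],"rot": [0,0,-10.4],"grip": 0.6},
    {"slide": [0.0082,0.0106,0],"rot": [0,0,-10.4],"grip": 0.6},
    {"slide": [0.0082,0.0106,0],"rot": [0,0,-10.4],"grip": 0.6},
  ],
)

```text
time: 49.95
ee_pos: [0.4839, 0.2511, 0.1722]
eef_rot: [0.936, 0.351, -0.0, 0.0]
ft_force: [0.8, 0.3, -0.7]
width: 0.0522
grip_force: 0.0
```

arm_command(
  steps=[
    {"slide": [0.0082,0.0106,0],"rot": [0,0,-10.4],"grip": 0.6},
    {"slide": [0.0082,0.0106,0],"rot": [0,0,-10.4],"grip": 0.6},
    {"slide": [0.0082,0.0106,0],"rot": [0,0,-10.4],"grip": 0.6},
    {"slide": [0.0082,0.0106,0],"rot": [0,0,-10.4],"grip": 0.6},
    {"slide": [0.0082,0.0106,0],"rot": [0,0,-10.2],"grip": 0.6},
    {"slide": [0,0,0],"rot": [0,0,0],"grip": 0.6},
    {"slide": [0,0,0],"rot": [0,0,0],"grip": 0.6},
    {"slide": [0,0,0],"rot": [0,0,0],"grip": 0.6},
  ],
)

```text
time: 50.95
ee_pos: [0.5246, 0.3033, 0.1725]
eef_rot: [0.996, -0.089, 0.0, 0.0]
ft_force: [-0.1, 0.1, 0.3]
width: 0.0523
grip_force: 0.0
```

```bash
python3 -c "
from h import *;st()
p=eyes.camera('scene')
for n in('handle','tray','drum1'):print(n,[(np.round(d['bbox'],1).tolist(),round(d['conf'],2)) for d in eyes.look_for(n,p)])"
```

```text
t 50.95 p [0.5246 0.3033 0.1725] yang -100.25 tilt [ 0.0001 -0.0002] F [-0.1  0.1  0.3] M [-0.06  0.21  0.04] w 0.0523 g 0.0 q [-0.56  0.32 -0.05  1.58  0.02  1.24 -2.36]
handle [([247.3, 158.1, 266.8, 173.8], 0.56)]
tray [([212.2, 213.1, 292.1, 252.9], 0.93)]
drum1 [([261.8, 139.7, 280.3, 172.4], 0.81), ([263.3, 211.5, 282.1, 243.8], 0.75), ([243.5, 205.6, 262.3, 240.3], 0.71)]
```

arm_command(
  steps=[
    {"slide": [0,0.0005,-0.03],"rot": [0,0,0],"grip": 0.6},
    {"slide": [0,0,-0.03],"rot": [0,0,0],"grip": 0.6},
    {"slide": [0,0,-0.03],"rot": [0,0,0],"grip": 0.5},
    {"slide": [0,0,0],"rot": [0,0,0],"grip": 0.0},
    {"slide": [0,0,0],"rot": [0,0,0],"grip": 0.0},
    {"slide": [0,0,0],"rot": [0,0,0],"grip": 0.0},
    {"slide": [0,0,0],"rot": [0,0,0],"grip": 0.0},
    {"slide": [0,0,0],"rot": [0,0,0],"grip": 0.0},
  ],
)

```text
time: 52.15
ee_pos: [0.5253, 0.3035, 0.0836]
eef_rot: [0.996, -0.091, 0.001, 0.0]
ft_force: [-2.0, -4.5, 7.0]
width: 0.0127
grip_force: 40.0
```

arm_command(
  steps=[
    {"slide": [0,0,0],"rot": [0,0,0],"grip": 0.0},
    {"slide": [0,0,0],"rot": [0,0,0],"grip": 0.0},
    {"slide": [0,0,0],"rot": [0,0,0],"grip": 0.0},
    {"slide": [0,0,0.005],"rot": [0,0,0],"grip": 0.0},
    {"slide": [0,0,0.005],"rot": [0,0,0],"grip": 0.0},
    {"slide": [0,0,0.005],"rot": [0,0,0],"grip": 0.0},
    {"slide": [0,0,0],"rot": [0,0,0],"grip": 0.0},
    {"slide": [0,0,0],"rot": [0,0,0],"grip": 0.0},
  ],
)

```text
time: 53.15
ee_pos: [0.5247, 0.3034, 0.0967]
eef_rot: [0.996, -0.091, -0.0, 0.001]
ft_force: [5.4, -2.7, -12.2]
width: 0.0128
grip_force: 40.0
```

```bash
python3 -c "
from h import *;st()"
```

```text
t 53.15 p [0.5247 0.3034 0.0967] yang -100.39 tilt [-0.0005 -0.0014] F [  5.4  -2.7 -12.2] M [-0.56 -1.02  0.04] w 0.0128 g 40.0 q [-0.56  0.39 -0.05  1.66  0.02  1.1  -2.37]
```

arm_command(
  steps=[
    {"slide": [0,0,0],"rot": [0,0,7],"grip": 0.0},
    {"slide": [0,0,0],"rot": [0,0,9],"grip": 0.0},
    {"slide": [0,0,0],"rot": [0,0,9],"grip": 0.0},
    {"slide": [0,0,0],"rot": [0,0,9],"grip": 0.0},
    {"slide": [0,0,0],"rot": [0,0,9],"grip": 0.0},
    {"slide": [0,0,0],"rot": [0,0,9],"grip": 0.0},
    {"slide": [0,0,0],"rot": [0,0,9],"grip": 0.0},
    {"slide": [0,0,0],"rot": [0,0,9],"grip": 0.0},
  ],
)

```text
time: 54.15
ee_pos: [0.5245, 0.3041, 0.0967]
eef_rot: [0.866, 0.5, -0.0, 0.0]
ft_force: [3.8, -1.3, -13.7]
width: 0.0126
grip_force: 40.0
```

arm_command(
  steps=[
    {"slide": [0,0,0],"rot": [0,0,9],"grip": 0.0},
    {"slide": [0,0,0],"rot": [0,0,9],"grip": 0.0},
    {"slide": [0,0,0],"rot": [0,0,2],"grip": 0.0},
    {"slide": [0,0,-0.003],"rot": [0,0,0],"grip": 0.0},
    {"slide": [0,0,-0.003],"rot": [0,0,0],"grip": 0.0},
    {"slide": [0,0,0],"rot": [0,0,0],"grip": 0.6},
    {"slide": [0,0,0],"rot": [0,0,0],"grip": 0.6},
    {"slide": [0,0,0],"rot": [0,0,0],"grip": 0.6},
  ],
)

```text
time: 55.15
ee_pos: [0.5248, 0.305, 0.0919]
eef_rot: [0.768, 0.64, 0.001, -0.0]
ft_force: [-0.4, 0.2, -0.2]
width: 0.0348
grip_force: 0.0
```

arm_command(
  steps=[
    {"slide": [0,0,0.025],"rot": [0,0,0],"grip": 0.8},
    {"slide": [0,0,0.025],"rot": [0,0,0],"grip": 0.8},
    {"slide": [0.02,-0.004,0.025],"rot": [0,0,0],"grip": 0.8},
    {"slide": [0.03,-0.007,0],"rot": [0,0,0],"grip": 0.8},
    {"slide": [0.03,-0.007,0],"rot": [0,0,0],"grip": 0.8},
    {"slide": [0.0277,-0.0063,0],"rot": [0,0,0],"grip": 0.8},
    {"slide": [0,0,-0.03],"rot": [0,0,0],"grip": 0.8},
    {"slide": [0,0,-0.03],"rot": [0,0,0],"grip": 0.8},
  ],
)

```text
time: 56.15
ee_pos: [0.6328, 0.2802, 0.1057]
eef_rot: [0.768, 0.64, 0.0, -0.0]
ft_force: [0.8, -0.4, -0.0]
width: 0.0697
grip_force: 0.0
```

arm_command(
  steps=[
    {"slide": [0,0,-0.021],"rot": [0,0,0],"grip": 0.8},
    {"slide": [0,0,0],"rot": [0,0,0],"grip": 0.3},
    {"slide": [0,0,0],"rot": [0,0,0],"grip": 0.3},
    {"slide": [0,0,0],"rot": [0,0,0],"grip": 0.3},
    {"slide": [0,0,0],"rot": [0,0,0],"grip": 0.3},
    {"slide": [0,0,0],"rot": [0,0,0],"grip": 0.3},
    {"slide": [0,0,0],"rot": [0,0,0],"grip": 0.3},
    {"slide": [0,0,0],"rot": [0,0,0],"grip": 0.3},
  ],
)

```text
time: 57.15
ee_pos: [0.634, 0.2802, 0.0869]
eef_rot: [0.768, 0.64, 0.002, 0.001]
ft_force: [4.1, 0.8, 2.3]
width: 0.0433
grip_force: 40.0
```

```bash
python3 -c "
from h import *;st()"
```

```text
t 57.15 p [0.634  0.2802 0.0869] yang -10.38 tilt [0.0037 0.0012] F [4.1 0.8 2.3] M [ 0.11 -0.81  0.11] w 0.0433 g 40.0 q [-0.3   0.59 -0.26  1.4   0.15  1.17 -0.76]
```

arm_command(
  steps=[
    {"slide": [0,0,0],"rot": [0,0,5],"grip": 0.3},
    {"slide": [0,0,0],"rot": [0,0,8],"grip": 0.3},
    {"slide": [0,0,0],"rot": [0,0,8],"grip": 0.3},
    {"slide": [0,0,0],"rot": [0,0,8],"grip": 0.3},
    {"slide": [0,0,0],"rot": [0,0,8],"grip": 0.3},
    {"slide": [0,0,0],"rot": [0,0,8],"grip": 0.3},
    {"slide": [0,0,0],"rot": [0,0,8],"grip": 0.3},
    {"slide": [0,0,0],"rot": [0,0,8],"grip": 0.3},
  ],
)

```text
time: 58.15
ee_pos: [0.6329, 0.2799, 0.0868]
eef_rot: [0.335, 0.942, 0.0, 0.001]
ft_force: [-2.2, -2.1, 5.0]
width: 0.0429
grip_force: 40.0
```

arm_command(
  steps=[
    {"slide": [0,0,0],"rot": [0,0,8],"grip": 0.3},
    {"slide": [0,0,0],"rot": [0,0,8],"grip": 0.3},
    {"slide": [0,0,0],"rot": [0,0,8],"grip": 0.3},
    {"slide": [0,0,0],"rot": [0,0,5],"grip": 0.3},
    {"slide": [0,0,0],"rot": [0,0,0],"grip": 0.3},
    {"slide": [0,0,0],"rot": [0,0,0],"grip": 0.3},
    {"slide": [0,0,0],"rot": [0,0,0],"grip": 0.3},
    {"slide": [0,0,0],"rot": [0,0,0],"grip": 0.3},
  ],
)

```text
time: 59.15
ee_pos: [0.6326, 0.2794, 0.0868]
eef_rot: [0.091, 0.996, -0.0, 0.0]
ft_force: [-3.5, -4.3, 6.9]
width: 0.0435
grip_force: 40.0
```

```bash
python3 -c "
from h import *;st()"
```

```text
t 59.15 p [0.6326 0.2794 0.0868] yang 79.61 tilt [ 0.0007 -0.0008] F [-3.5 -4.3  6.9] M [-0.61  0.75  0.16] w 0.0435 g 40.0 q [-0.11  0.64 -0.55  1.39  0.34  1.21  0.7 ]
```

arm_command(
  steps=[
    {"slide": [0,0,0],"rot": [0,0,0],"grip": 0.8},
    {"slide": [0,0,0],"rot": [0,0,0],"grip": 0.8},
    {"slide": [0,0,0],"rot": [0,0,0],"grip": 0.8},
    {"slide": [0,0,0.03],"rot": [0,0,0],"grip": 0.8},
    {"slide": [0,0,0.03],"rot": [0,0,-5],"grip": 0.7},
    {"slide": [-0.0117,0.0035,0.02],"rot": [0,0,-10],"grip": 0.6},
    {"slide": [-0.016,0.003,0],"rot": [0,0,-10],"grip": 0.6},
    {"slide": [-0.016,0.003,0],"rot": [0,0,-10],"grip": 0.6},
  ],
)

```text
time: 60.15
ee_pos: [0.5882, 0.2898, 0.1656]
eef_rot: [0.388, 0.922, 0.0, 0.0]
ft_force: [0.8, 1.2, -0.1]
width: 0.0525
grip_force: 0.0
```

arm_command(
  steps=[
    {"slide": [-0.016,0.003,0],"rot": [0,0,-10],"grip": 0.6},
    {"slide": [-0.016,0.004,0],"rot": [0,0,-10],"grip": 0.6},
    {"slide": [-0.016,0.004,0],"rot": [0,0,-10],"grip": 0.6},
    {"slide": [-0.016,0.003,0],"rot": [0,0,-10],"grip": 0.6},
    {"slide": [0,0,-0.02],"rot": [0,0,-10],"grip": 0.6},
    {"slide": [0,0,-0.03],"rot": [0,0,-5],"grip": 0.6},
    {"slide": [0,0,-0.025],"rot": [0,0,0],"grip": 0.6},
    {"slide": [0,0,0],"rot": [0,0,0],"grip": 0.0},
  ],
)

```text
time: 61.15
ee_pos: [0.5235, 0.3029, 0.0886]
eef_rot: [0.768, 0.641, -0.002, -0.0]
ft_force: [-0.1, -0.1, 1.0]
width: 0.048
grip_force: 0.0
```

arm_command(
  steps=[
    {"slide": [0,0,0],"rot": [0,0,0],"grip": 0.0},
    {"slide": [0,0,0],"rot": [0,0,0],"grip": 0.0},
    {"slide": [0,0,0],"rot": [0,0,0],"grip": 0.0},
    {"slide": [0,0,0],"rot": [0,0,0],"grip": 0.0},
    {"slide": [0,0,0],"rot": [0,0,0],"grip": 0.0},
    {"slide": [0,0,0],"rot": [0,0,0],"grip": 0.0},
    {"slide": [0,0,0],"rot": [0,0,0],"grip": 0.0},
    {"slide": [0,0,0],"rot": [0,0,0],"grip": 0.0},
  ],
)

```text
time: 62.15
ee_pos: [0.5248, 0.3036, 0.0909]
eef_rot: [0.768, 0.64, 0.0, 0.0]
ft_force: [-1.8, -0.3, 6.2]
width: 0.0125
grip_force: 40.0
```

```bash
python3 -c "
from h import *;st()"
```

```text
t 62.15 p [0.5248 0.3036 0.0909] yang -10.38 tilt [0.0004 0.0003] F [-1.8 -0.3  6.2] M [-0.25  0.65 -0.35] w 0.0125 g 40.0 q [-0.32  0.42 -0.36  1.65  0.16  1.1  -0.9 ]
```

arm_command(
  steps=[
    {"slide": [0,0,0.004],"rot": [0,0,0],"grip": 0.0},
    {"slide": [0,0,0],"rot": [0,0,-6],"grip": 0.0},
    {"slide": [0,0,0],"rot": [0,0,-9],"grip": 0.0},
    {"slide": [0,0,0],"rot": [0,0,-9],"grip": 0.0},
    {"slide": [0,0,0],"rot": [0,0,-9],"grip": 0.0},
    {"slide": [0,0,0],"rot": [0,0,-9],"grip": 0.0},
    {"slide": [0,0,0],"rot": [0,0,-9],"grip": 0.0},
    {"slide": [0,0,0],"rot": [0,0,-9],"grip": 0.0},
  ],
)

```text
time: 63.15
ee_pos: [0.5244, 0.3032, 0.0928]
eef_rot: [0.986, 0.168, -0.001, 0.0]
ft_force: [3.4, 2.4, -12.7]
width: 0.0126
grip_force: 40.0
```

arm_command(
  steps=[
    {"slide": [0,0,0],"rot": [0,0,-9],"grip": 0.0},
    {"slide": [0,0,0],"rot": [0,0,-9],"grip": 0.0},
    {"slide": [0,0,0],"rot": [0,0,-9],"grip": 0.0},
    {"slide": [0,0,0],"rot": [0,0,-4],"grip": 0.0},
    {"slide": [0,0,0],"rot": [0,0,0],"grip": 0.0},
    {"slide": [0,0,-0.004],"rot": [0,0,0],"grip": 0.0},
    {"slide": [0,0,-0.004],"rot": [0,0,0],"grip": 0.0},
    {"slide": [0,0,-0.004],"rot": [0,0,0],"grip": 0.0},
  ],
)

```text
time: 64.15
ee_pos: [0.5246, 0.3033, 0.0821]
eef_rot: [0.995, -0.099, -0.0, 0.0]
ft_force: [2.5, -0.3, -8.8]
width: 0.0126
grip_force: 40.0
```

```bash
python3 -c "
from h import *;st()"
```

```text
t 64.15 p [0.5246 0.3033 0.0821] yang -101.33 tilt [-0.0003 -0.0004] F [ 2.5 -0.3 -8.8] M [-0.09 -0.27  0.03] w 0.0126 g 40.0 q [-0.52  0.41 -0.09  1.67  0.04  1.07 -2.4 ]
```

arm_command(
  steps=[
    {"slide": [0,0,-0.002],"rot": [0,0,0],"grip": 0.0},
    {"slide": [0,0,0],"rot": [0,0,0],"grip": 0.6},
    {"slide": [0,0,0],"rot": [0,0,0],"grip": 0.6},
    {"slide": [0,0,0],"rot": [0,0,0],"grip": 0.6},
    {"slide": [0,0,0.03],"rot": [0,0,0],"grip": 0.6},
    {"slide": [0,0,0.03],"rot": [0,0,0],"grip": 0.6},
    {"slide": [0,0,0.03],"rot": [0,0,5],"grip": 0.6},
    {"slide": [0,0,0],"rot": [0,0,10],"grip": 0.6},
  ],
)

```text
time: 65.15
ee_pos: [0.526, 0.3046, 0.1738]
eef_rot: [0.999, 0.034, 0.002, -0.001]
ft_force: [-0.2, 0.1, -0.2]
width: 0.0518
grip_force: 0.0
```

```bash
python3 -c "
from h import *;st()
p=eyes.camera('scene')
for n in('handle','tray','drum1'):print(n,[(np.round(d['bbox'],1).tolist(),round(d['conf'],2)) for d in eyes.look_for(n,p)])
save(p,'s8.png',(200,120,350,260),4)"
```

```text
t 65.15 p [0.526  0.3046 0.1738] yang -86.09 tilt [0.0046 0.0028] F [-0.2  0.1 -0.2] M [-0.04  0.1   0.01] w 0.0518 g 0.0 q [-0.49  0.32 -0.13  1.58  0.04  1.24 -2.14]
handle [([247.2, 161.0, 264.3, 176.9], 0.76), ([314.0, 304.5, 361.9, 353.9], 0.46)]
tray [([214.5, 214.8, 292.1, 249.3], 0.79)]
drum1 [([278.2, 159.9, 294.9, 194.9], 0.97), ([244.5, 204.9, 262.6, 239.7], 0.93), ([262.9, 212.7, 281.5, 244.5], 0.69), ([213.9, 212.7, 292.9, 253.8], 0.31)]
```

View pics/s8.png

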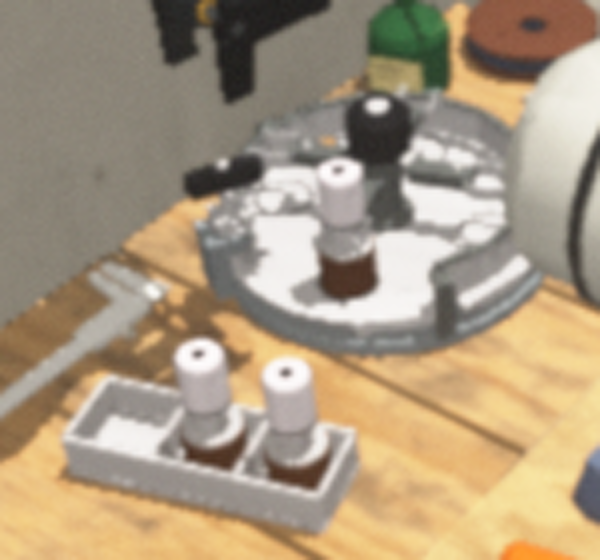

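Two drums stand in the tray, the third is in the window at (342,220), and the handle is home at (223,173), same as at the start. I'll fetch the third.

arm_command(
  steps=[
    {"slide": [0.0,-0.006,0],"rot": [0,0,10],"grip": 0.6},
    {"slide": [0.003,-0.008,0],"rot": [0,0,10.5],"grip": 0.6},
    {"slide": [0.005,-0.008,0],"rot": [0,0,10.5],"grip": 0.6},
    {"slide": [0.005,-0.008,0],"rot": [0,0,10.5],"grip": 0.6},
    {"slide": [0.005,-0.008,0],"rot": [0,0,10.5],"grip": 0.6},
    {"slide": [0.005,-0.008,0],"rot": [0,0,10.5],"grip": 0.6},
    {"slide": [0.005,-0.008,0],"rot": [0,0,10.5],"grip": 0.6},
    {"slide": [0.005,-0.008,0],"rot": [0,0,10.5],"grip": 0.6},
  ],
)

```text
time: 66.35
ee_pos: [0.5576, 0.2412, 0.1698]
eef_rot: [0.724, 0.69, -0.0, -0.0]
ft_force: [0.5, -1.1, -0.8]
width: 0.0518
grip_force: 0.0
```

arm_command(
  steps=[
    {"slide": [0.005,-0.0076,0],"rot": [0,0,10.5],"grip": 0.6},
    {"slide": [0.0048,0,0],"rot": [0,0,10.5],"grip": 0.6},
    {"slide": [0,0,0],"rot": [0,0,10.5],"grip": 0.6},
    {"slide": [0,0,0],"rot": [0,0,6],"grip": 0.6},
    {"slide": [0,0,-0.03],"rot": [0,0,0],"grip": 0.6},
    {"slide": [0,0,-0.03],"rot": [0,0,0],"grip": 0.6},
    {"slide": [0,0,-0.0246],"rot": [0,0,0],"grip": 0.6},
    {"slide": [0,0,0],"rot": [0,0,0],"grip": 0.0},
  ],
)

```text
time: 67.35
ee_pos: [0.566, 0.2332, 0.0836]
eef_rot: [0.466, 0.885, -0.002, -0.001]
ft_force: [-0.0, -0.0, 0.9]
width: 0.0476
grip_force: 0.0
```

arm_command(
  steps=[
    {"slide": [0,0,0],"rot": [0,0,0],"grip": 0.0},
    {"slide": [0,0,0],"rot": [0,0,0],"grip": 0.0},
    {"slide": [0,0,0],"rot": [0,0,0],"grip": 0.0},
    {"slide": [0,0,0],"rot": [0,0,0],"grip": 0.0},
    {"slide": [0,0,0],"rot": [0,0,0],"grip": 0.0},
    {"slide": [0,0,0],"rot": [0,0,0],"grip": 0.0},
    {"slide": [0,0,0],"rot": [0,0,0],"grip": 0.0},
    {"slide": [0,0,0],"rot": [0,0,0],"grip": 0.0},
  ],
)

```text
time: 68.35
ee_pos: [0.5686, 0.2347, 0.0873]
eef_rot: [0.465, 0.886, 0.001, 0.001]
ft_force: [3.3, 1.8, 5.5]
width: 0.0293
grip_force: 40.0
```

```bash
python3 -c "
from h import *;st()"
```

```text
t 68.35 p [0.5686 0.2347 0.0873] yang 34.64 tilt [0.003  0.0015] F [3.3 1.8 5.5] M [ 0.3  -0.56 -0.05] w 0.0293 g 40.0 q [-0.17  0.44 -0.37  1.63  0.18  1.1   0.01]
```

arm_command(
  steps=[
    {"slide": [-0.0033,-0.0023,0],"rot": [0,0,0],"grip": 0.0},
    {"slide": [-0.0041,-0.0029,0],"rot": [0,0,0],"grip": 0.0},
    {"slide": [-0.0082,-0.0058,0],"rot": [0,0,0],"grip": 0.0},
    {"slide": [-0.0082,-0.0058,0],"rot": [0,0,0],"grip": 0.0},
    {"slide": [-0.0123,-0.0087,0],"rot": [0,0,0],"grip": 0.0},
    {"slide": [-0.0123,-0.0087,0],"rot": [0,0,0],"grip": 0.0},
    {"slide": [-0.0123,-0.0087,0],"rot": [0,0,0],"grip": 0.0},
    {"slide": [0,0,0.01],"rot": [0,0,0],"grip": 0.0},
  ],
)

```text
time: 69.35
ee_pos: [0.505, 0.1896, 0.0949]
eef_rot: [0.465, 0.885, -0.002, -0.001]
ft_force: [0.3, -0.6, -2.4]
width: 0.0289
grip_force: 40.0
```

```bash
python3 -c "
from h import *;st()
p=eyes.camera('scene')
for n in('handle','tray','drum1'):print(n,[(np.round(d['bbox'],1).tolist(),round(d['conf'],2)) for d in eyes.look_for(n,p)])"
```

```text
t 69.35 p [0.505  0.1896 0.0949] yang 34.6 tilt [-0.0032 -0.0018] F [ 0.3 -0.6 -2.4] M [-0.03 -0.06  0.03] w 0.0289 g 40.0 q [-0.1   0.29 -0.39  1.82  0.12  1.06  0.06]
handle [([266.3, 180.6, 285.6, 209.3], 0.69), ([252.0, 142.0, 336.0, 213.1], 0.68), ([314.6, 303.6, 362.5, 353.8], 0.24)]
tray [([217.8, 215.0, 293.8, 254.5], 0.85), ([264.4, 209.6, 285.1, 243.5], 0.43)]
drum1 [([242.9, 206.0, 262.8, 237.7], 0.91), ([265.4, 212.5, 281.0, 241.5], 0.72)]
```

arm_command(
  steps=[
    {"slide": [-0.003,0.006,0.01],"rot": [0,0,0],"grip": 0.0},
    {"slide": [-0.012,0.013,0],"rot": [0,0,0],"grip": 0.0},
    {"slide": [-0.02,0.0081,0],"rot": [0,0,0],"grip": 0.0},
    {"slide": [-0.022,0,0],"rot": [0,0,0],"grip": 0.0},
    {"slide": [-0.022,-0.001,0],"rot": [0,0,0],"grip": 0.0},
    {"slide": [-0.022,-0.002,0],"rot": [0,0,0],"grip": 0.0},
    {"slide": [-0.0184,-0.002,0],"rot": [0,0,0],"grip": 0.0},
    {"slide": [0,0,0],"rot": [0,0,0],"grip": 0.0},
  ],
)

```text
time: 70.55
ee_pos: [0.3854, 0.2134, 0.1056]
eef_rot: [0.464, 0.886, -0.0, 0.0]
ft_force: [-0.3, 0.2, -1.9]
width: 0.0291
grip_force: 40.0
```

```bash
python3 -c "
from h import *;st()
p=eyes.camera('scene')
for n in('tray','drum1'):print(n,[(np.round(d['bbox'],1).tolist(),round(d['conf'],2)) for d in eyes.look_for(n,p)])
save(p,'s9.png',(200,120,350,260),4)"
```

```text
t 70.55 p [0.3854 0.2134 0.1056] yang 34.76 tilt [-0.0001 -0.001 ] F [-0.3  0.2 -1.9] M [-0.02 -0.05 -0.02] w 0.0291 g 40.0 q [-0.15  0.06 -0.47  2.05  0.03  1.04 -0.03]
tray [([217.2, 218.5, 290.6, 252.4], 0.85)]
drum1 [([217.9, 188.7, 240.2, 224.1], 0.96), ([264.9, 214.5, 281.2, 242.9], 0.85), ([239.7, 204.6, 261.8, 240.3], 0.81)]
```

View pics/s9.png

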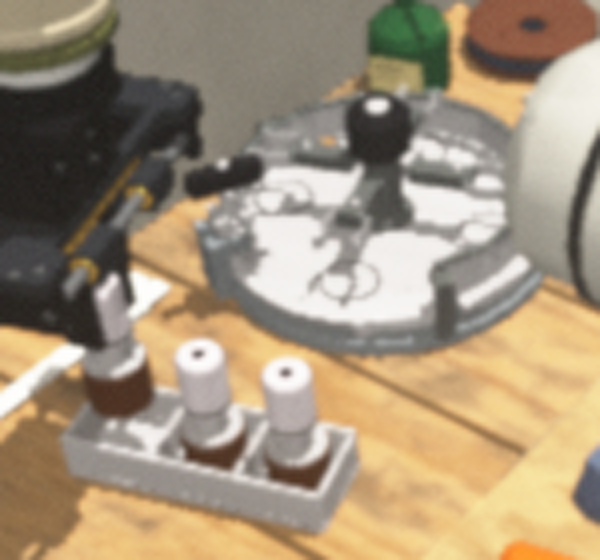

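The third drum hangs over the left compartment (crop foot at (116,402)).

```bash
python3 -c "
from h import *
p=eyes.camera('scene');print(atz(p,200+117/4,120+402/4,.0465))"
```

```text
[0.3822 0.2117 0.0465]
```

arm_command(
  steps=[
    {"slide": [0.0015,-0.0005,-0.012],"rot": [0,0,0],"grip": 0.0},
    {"slide": [0,0,-0.012],"rot": [0,0,0],"grip": 0.0},
    {"slide": [0,0,-0.011],"rot": [0,0,0],"grip": 0.0},
    {"slide": [0,0,-0.006],"rot": [0,0,0],"grip": 0.0},
    {"slide": [0,0,0],"rot": [0,0,0],"grip": 0.0},
    {"slide": [0,0,0],"rot": [0,0,0],"grip": 0.0},
    {"slide": [0,0,0],"rot": [0,0,0],"grip": 0.0},
    {"slide": [0,0,0],"rot": [0,0,0],"grip": 0.0},
  ],
)

```text
time: 71.75
ee_pos: [0.3891, 0.2127, 0.065]
eef_rot: [0.465, 0.886, 0.0, 0.0]
ft_force: [-0.2, -0.2, -2.9]
width: 0.0294
grip_force: 40.0
```

```bash
python3 -c "
from h import *;st()"
```

```text
t 71.75 p [0.3891 0.2127 0.065 ] yang 34.64 tilt [0.0005 0.0002] F [-0.2 -0.2 -2.9] M [-0.02 -0.   -0.03] w 0.0294 g 40.0 q [-0.16  0.13 -0.46  2.08  0.07  0.95 -0.06]
```

Clear of the walls, so I'll lower the last 2 mm, release and retreat straight up.

arm_command(
  steps=[
    {"slide": [0,0,-0.0025],"rot": [0,0,0],"grip": 0.0},
    {"slide": [0,0,0],"rot": [0,0,0],"grip": 0.0},
    {"slide": [0,0,0],"rot": [0,0,0],"grip": 0.6},
    {"slide": [0,0,0],"rot": [0,0,0],"grip": 0.6},
    {"slide": [0,0,0],"rot": [0,0,0],"grip": 0.6},
    {"slide": [0,0,0.02],"rot": [0,0,0],"grip": 0.6},
    {"slide": [0,0,0.04],"rot": [0,0,0],"grip": 0.6},
    {"slide": [0,0,0.05],"rot": [0,0,0],"grip": 0.6},
  ],
)

```text
time: 72.75
ee_pos: [0.3882, 0.2123, 0.1728]
eef_rot: [0.464, 0.886, -0.001, -0.001]
ft_force: [0.9, -0.4, 0.3]
width: 0.0518
grip_force: 0.0
```

arm_command(
  steps=[
    {"slide": [0,0.03,0.01],"rot": [0,0,0],"grip": 0.6},
    {"slide": [0,0.03,0.01],"rot": [0,0,0],"grip": 0.6},
    {"slide": [0,0.03,0.01],"rot": [0,0,0],"grip": 0.6},
    {"slide": [0,0.03,0.01],"rot": [0,0,0],"grip": 0.6},
    {"slide": [0,0.03,0],"rot": [0,0,0],"grip": 0.6},
    {"slide": [0,0,0],"rot": [0,0,0],"grip": 0.6},
    {"slide": [0,0,0],"rot": [0,0,0],"grip": 0.6},
    {"slide": [0,0,0],"rot": [0,0,0],"grip": 0.6},
  ],
)

```text
time: 73.75
ee_pos: [0.3892, 0.3616, 0.2122]
eef_rot: [0.465, 0.885, -0.0, 0.0]
ft_force: [-1.0, -0.2, 0.7]
width: 0.0524
grip_force: 0.0
```

```bash
python3 -c "
from h import *;st()
p=eyes.camera('scene')
for n in('handle','tray','drum1','tape_1','tape_measure'):print(n,[(np.round(d['bbox'],1).tolist(),round(d['conf'],2)) for d in eyes.look_for(n,p)])"
```

```text
t 73.75 p [0.3892 0.3616 0.2122] yang 34.57 tilt [ 0.0002 -0.0005] F [-1.  -0.2  0.7] M [-0.01 -0.04 -0.02] w 0.0524 g 0.0 q [-0.32  0.18 -0.58  1.7   0.1   1.3  -0.31]
handle [([244.7, 158.7, 264.2, 177.5], 0.62)]
tray [([215.3, 216.6, 291.4, 250.0], 0.81)]
drum1 [([264.1, 210.4, 281.6, 244.1], 0.84), ([243.0, 206.1, 263.4, 240.1], 0.83), ([221.0, 200.6, 239.4, 232.8], 0.81)]
tape_1 [([315.6, 303.5, 363.9, 353.2], 0.78)]
tape_measure [([388.8, 285.1, 435.0, 320.5], 0.62)]
```

```bash
python3 -c "
from h import *
a=cv2.imread('pics/scene0.png')[154:180,240:268]
p=eyes.camera('scene');b=p['pixels'][:,:,::-1][148:186,234:274]
r=cv2.matchTemplate(np.ascontiguousarray(b),a,cv2.TM_CCOEFF_NORMED);print(cv2.minMaxLoc(r), 'zero shift = (6,6)')
print(proj(p,[.5243,.3035,.099]),proj(p,[.5243,.3035,.1065]))
print(order.close_job())"
```

```text
(-0.06364960968494415, 0.7624387741088867, (12, 12), (6, 6)) zero shift = (6,6)
[256.00445489 164.14002914] [255.64188333 161.81612659]
the job is handed in; nothing more can be done
None
```

I moved all three drums into the tray, where they stand upright, one per compartment. The magazine is locked, the other things on the bench are where they were, and the job is handed in.

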